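# Fit the last drawer divider from behind the bottles

## Robot

A 6-joint arm with a two-finger parallel gripper is mounted at the origin on the work surface. World frame = base frame: x ahead of the robot, y to its left, z up, the work surface at z = 0. Lengths are in m, angles in degrees, forces in N, time in s.
With the tool pointing down it reaches from about 0.35 to 0.875 m from the base axis. Payload 4.2 kg.
Tool frame: the origin (TCP) lies midway between the tips of the shut fingers; the grasp point (between the pads) lies 19 mm behind it; z points along the fingers, y is the direction in which the jaws open and shut (so a half turn about z gives the same grasp; the last joint's range is limited). The gripper opens to 87 mm and grips with 3 to 60 N. Pads are 19 mm wide; open, the fingers measure 117 mm over their backs; the gripper's body (75 mm by 190 mm) begins 51 mm behind the grasp point.
Start: joints at [-51.646, 22.042, 0.453, 0, -68.411, -14.817], TCP at [0.25, -0.573, 0.223] pointing down, gripper open.
Joint ranges: [-179.83, 179.83], [-69.29, 118.12], [-61.27, 80.66], [-181.25, 117.63], [-171.15, -9.14], [-177.46, 177.46]. Speed limits (degrees/s): [159.86, 159.86, 180, 180, 180, 180].

## Interface

Orientations are given as a 3x3 rotation matrix whose columns are the frame's x, y, z axes.
In Python, from station import r gives the robot as it stands.
- The arm moves only by the tool play_rows, never from a script. Its argument "commands" is a list that holds one entry, the list of rows, each a list of 7 numbers: the shift along the world's x, y, z in m, then the turn, a rotation vector about the world's x, y, z in rad, then the closure, from 0 (fully open) to 1 (shut). A call has 1 to 5 rows; each row is the pose to reach, as a shift and turn from the pose commanded when the call began; what a row does not reach only later rows make up. A row lasts 1/10 s, in which the tool goes at most 50 mm and 8.59 degrees, less where a joint would pass 70% of its speed; a pose out of reach is approached as far as the arm can. A call with a gripper value outside its range is refused whole. The fingers move at their own pace and stop on an object; the grip force is fixed at half the most. Time passes only in rows, so rows that repeat a pose let the fingers close. It gives the time, the measured TCP pose, the force and the opening at its end, in the units of the state.
- r.sense(): the state, without advancing time (a new reading comes with each control period).
- r.capture(name): name is "scene" or "top"; returns a dict with "image" (420x560x3 uint8, red, green, blue), "range_z" (420x560 float32, m along the optical axis (not along the pixel's ray), 0 where there is no reading), "intrinsics" (3x3 intrinsics, pixels), "k1" (the pictures are not rectified: a ray, as slopes to the right and down, at radius r is drawn at 1 + k1 r^2 times it, then the intrinsics apply), "extrinsics" (4x4, takes a point from camera to world coordinates). Camera axes: x right, y up, looking along -z (the intrinsics and any distortion apply to the point x, -y, -z); pixel columns grow to the right and rows downward; lengths in m; the calibration is good to about 2 mm. A picture is of the moment at which its call begins.
- r.finish_job(): hands the job in, once; it reports no verdict.
The state is a dict: "time_s": time; "joints": joint angles; "joint_velocities": joint speeds; "effort": joint torques, N m; "tcp_pos": TCP position; "ee_rot": TCP orientation; "wrist_force": force on the tool from outside, world axes, zero at the start; "moment": the same for the moment, N m; "gripper_width": opening from 0.0 (shut) to 1.0 (fully open).
Only numpy, scipy, OpenCV 4.12 (cv2) and the standard library are available. Lean on these libraries where they do the work, as an engineer would, in place of code of your own. Each camera call takes 0.05 s, during which the arm holds its last target. There are 200 camera calls.

## Task

The last divider for the drawer box stands in the middle slot of the bench caddy, hemmed in by the spray can, the glue bottle and the tall varnish tin. Stand all three on the glue mat, then move the divider into the empty groove of the drawer box, pushed fully down between its neighbours, and only then put each container back upright in the very cell it came from. Leave the low tin of screws in its cell, and set the containers down without dropping them or knocking any over.

Things in the scene. Friction and masses are not known exactly. Their poses are not given: they have to be found in the camera images.
- caddy: fixed divided wooden bench caddy, 201 x 190 mm, outer walls 8 mm thick and 55 mm high, floor top at 9 mm. Origin: centre of its underside, on the bench. Four cells, each 80 (x) by 84 (y) mm inside, centred at x +-52.5, y +-45 mm; between them a slot along y at x = 0, 13 mm wide, 174 long. Slot walls and partitions are 6 mm thick, tops at 32 mm.
- spray_can: aluminium spray can of adhesive, 52 mm diameter, 160 mm tall with its white cap; the cap is a straight cylinder 47 mm in diameter from 124 to 160 mm up. Origin: centre of the underside, z up along the can. Stands loose in one cell of the caddy. About 0.3 kg.
- glue_bottle: white wood-glue bottle, body 60 mm diameter up to 98 mm, sloping shoulder to 116 mm, then a straight grey cap 34 mm in diameter up to 150 mm (full height). Origin: centre of the underside, z up. Stands loose in one cell of the caddy. About 0.3 kg.
- varnish_tin: tall round steel varnish tin with paper label, 64 mm diameter (63 mm between its rims), 140 mm tall, straight sides. Origin: centre of the underside, z up. Stands loose in one cell of the caddy. About 0.4 kg.
- screw_tin: low round dark tin of screws with a bright steel lid, 62 mm diameter, 38 mm tall, loose in the fourth cell of the caddy; it is too low to be in the way and stays there. Origin: centre of the underside.
- divider: the loose plywood drawer divider: a flat panel 9 mm thick (its x), 132 mm long (its y), 62 mm high (its z), about 60 g. Origin: centre of its lower edge. It stands on edge in the caddy's middle slot between the containers, its top 71 mm above the bench; both its faces and both its ends are alike.
- drawer: fixed open wooden drawer box, 240 (x) by 166 (y), 70 mm high, walls 12 mm, floor top at 6 mm. Origin: centre of underside, on the bench. Cross grooves along y, between cleats on the long walls, at x -63, -21, 63 mm hold fixed dividers (tops at 68 mm); the groove at x = +21 is empty: 15 mm wide, rounded cleat tops at 65 mm, 142 mm wall to wall, 114 between facing cleats.
- mat: thin dark rubber glue mat fixed flat on the bench, bare, 260 (x) by 145 (y) mm, 3 mm thick. Origin: centre of its underside.
Not all that is in view belongs to the job. What is shaped like the glue_bottle but red or yellow is not meant.

How it is judged:
By the outcome, as a careful person would: the job done as asked, in the order asked, and still so for the second after the job is handed in, with the robot touching nothing.
It also fails if it takes over 147 s, if anything falls off the work surface, if the arm or the gripper's body presses on something with over 40 N, if the wrist force passes 120 N, or if a joint passes its speed limit or range.

## Working session

There is one attempt and no reset: what is moved stays moved. The work goes in short steps, Python scripts to look and compute and a tool call to move; the robot and the scene stay as the last step left them, time stands still between calls to the robot, and variables do not carry over. Pictures are saved under pics/ and viewed, about 12 in all and at most 16, crops included, and the job is handed in when it is done.

Besides the shell and the picture viewer there is one more tool, called by a JSON object that holds its "api" and its "payload". play_rows: Moves the arm, as the interface text tells. Its arguments: {"type":"object","properties":{"commands":{"type":"array","items":{"type":"array","items":{"type":"array","items":{"type":"number"}}}}},"required":["commands"]}

```bash
mkdir -p pics; ls; cat > h.py <<'E'
import numpy as np, cv2
from station import r
def cap(n):
    c=r.capture(n); return c
def save(c,name,crop=None,s=1):
    im=c["image"][:,:,::-1]
    if crop: x0,y0,x1,y1=crop; im=im[y0:y1,x0:x1]
    cv2.imwrite(f"pics/{name}.png",cv2.resize(im,None,fx=s,fy=s,interpolation=cv2.INTER_CUBIC))
def cloud(c):
    K=c["intrinsics"];h,w=c["range_z"].shape
    D=np.array([c["k1"],0,0,0,0],float)
    u,v=np.meshgrid(np.arange(w),np.arange(h))
    p=cv2.undistortPoints(np.stack([u,v],-1).reshape(-1,1,2).astype(np.float64),K,D).reshape(h,w,2)
    z=c["range_z"].astype(float)
    P=np.stack([p[...,0]*z,-p[...,1]*z,-z],-1)
    E=c["extrinsics"]
    W=P@E[:3,:3].T+E[:3,3]; W[z==0]=np.nan
    return W
E
python3 - <<'E'
from h import *
for n in("scene","top"):
    c=cap(n);save(c,n+"0",s=1.4);np.savez(n+"0.npz",**c);print(n,c["extrinsics"].round(3).tolist())
s=r.sense();print(s)
E
```

```text
pics
scene [[0.411, -0.638, 0.652, 1.158], [0.912, 0.294, -0.288, -0.287], [-0.008, 0.712, 0.702, 0.765], [0.0, 0.0, 0.0, 1.0]]
top [[0.17, 0.965, -0.201, 0.321], [-0.985, 0.166, -0.035, -0.016], [0.0, 0.204, 0.979, 0.879], [0.0, 0.0, 0.0, 1.0]]
{'time_s': 0.1, 'joints': array([-5.16474333e+01,  2.20863623e+01,  3.86788268e-01, -2.32658053e-02,
       -6.84109088e+01, -1.48166185e+01]), 'joint_velocities': array([ 0.03452694, -0.10487457,  0.15114048,  0.0643871 ,  0.06561726,
        0.03653176]), 'effort': array([-3.17901686e-04, -3.91689849e+01,  1.87935609e+01,  4.23188522e+00,
        1.34853183e-02, -7.39437814e-05]), 'tcp_pos': array([ 0.2493688 , -0.57250901,  0.22156863]), 'ee_rot': array([[-9.16869454e-01, -3.99186164e-01, -9.00383144e-04],
       [-3.99187159e-01,  9.16867800e-01,  1.74644211e-03],
       [ 1.28376786e-04,  1.96068081e-03, -9.99998070e-01]]), 'wrist_force': array([ 0.15473064, -0.65125911,  0.00667705]), 'moment': array([-0.00572973,  0.00766979, -0.02917004]), 'gripper_width': 1.002860588858625}
```

View pics/top0.png

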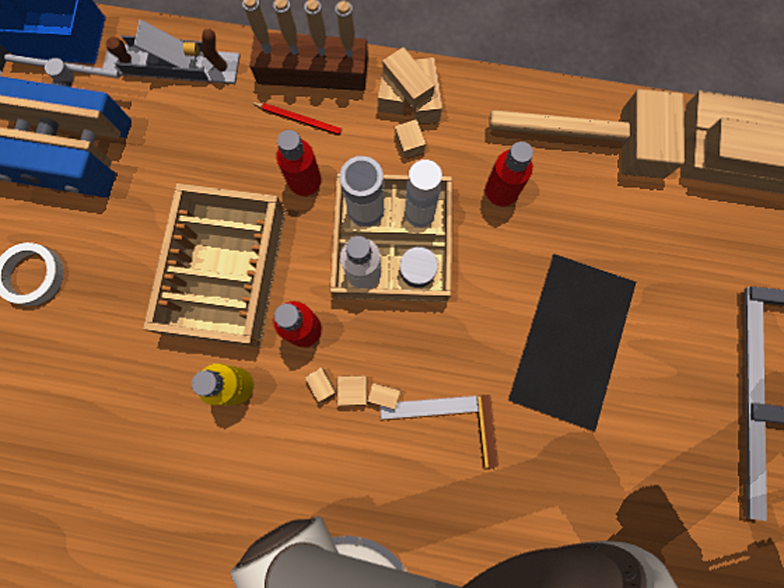

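View pics/scene0.png

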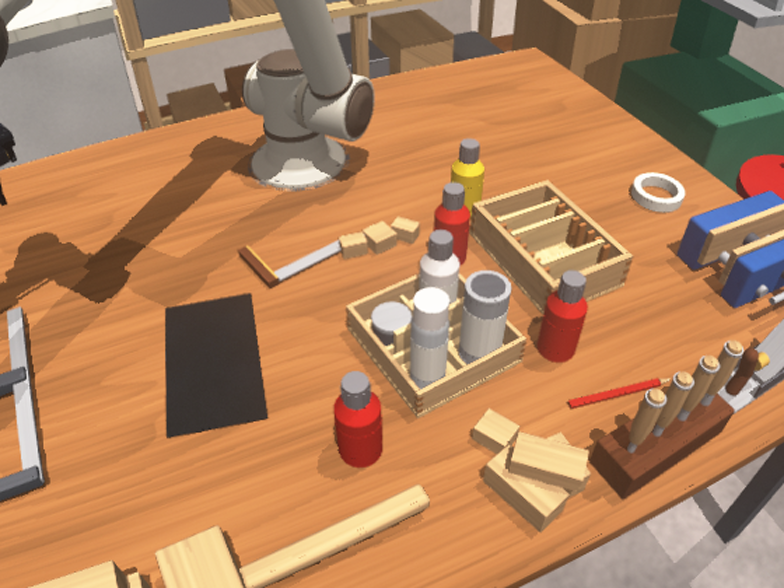

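The top view shows the caddy at about (392,238), with the drawer at (213,262) to its left and the mat at (572,342). There are four bottle-shaped lookalikes:
- Red at (298,165), (510,175) and (298,325), and yellow at (222,385). These are not meant.
- White with a grey cap at (361,262), inside the caddy. This is the glue bottle.

The spray can (white cap) is at (425,185), the varnish tin at (362,185) and the screw tin at (419,266). I'll confirm these in a crop and measure.

```bash
cat > m.py <<'E'
from h import *
def load(n): return dict(np.load(n+"0.npz"))
def rect(P):
    (c,s,a)=cv2.minAreaRect((P*1000).astype(np.float32)); return np.round(c,1),np.round(s,1),round(a,2)
if __name__=="__main__":
  t=load("top");W=cloud(t);S=load("scene");V=cloud(S)
  save(t,"crop1",(100,100,340,290),3.3)
  def box(A,u0,v0,u1,v1): 
    B=A[v0:v1,u0:u1].reshape(-1,3); return B[~np.isnan(B[:,0])]
  # bench
  for n,A in(("top",W),("scene",V)):
    m=np.abs(A[...,2])<.01; print(n,"bench z",np.nanmedian(A[m][:,2]))
  d=box(W,100,125,205,250); d=d[(d[:,2]>.064)&(d[:,2]<.075)]; print("drawer",rect(d[:,:2]),np.median(d[:,2]),len(d))
  d=box(W,228,115,330,220); d=d[(d[:,2]>.05)&(d[:,2]<.059)]; print("caddy",rect(d[:,:2]),len(d))
  g=t["image"].max(-1); m=(g<60)&(np.abs(W[...,2]-.003)<.006); m[:,:355]=0;m[:,470:]=0;m[:175]=0;m[315:]=0
  print("mat",rect(W[m][:,:2]),m.sum(),np.nanmedian(W[m][:,2]))
  for n,u,v,hz in(("spray",303,125,.16),("glue",256,175,.15),("varn",258,126,.14),("screw",299,190,.038)):
    d=box(W,u-25,v-25,u+25,v+25); d=d[np.abs(d[:,2]-hz)<.006]
    c,rr=cv2.minEnclosingCircle((d[:,:2]*1000).astype(np.float32)); print(n,np.round(c,1),round(rr,1),len(d),np.median(d[:,2]), np.round(d[:,:2].mean(0)*1000,1))
E
python3 m.py
```

```text
top bench z 0.0009165645947680767
scene bench z 0.0013407111430989715
drawer (array([501.1, 295.8]), array([274.5, 175.3]), 2.13) 0.06944155860282297 3011
caddy (array([580.9,  29.8]), array([200.9, 190.2]), 7.83) 1189
mat (array([ 467.9, -293.8]), array([145.7, 259.9]), 80.04) 6933 0.004032733618097084
spray [629.6  -8.9] 21.4 52 0.16043027006359417 [619.5  -8.2]
glue [519.7  68. ] 18.3 38 0.15186025092026278 [508.9  63.7]
varn [618.8  81.3] 29.1 56 0.1394208749528802 [604.8  76.7]
screw [540.  -19.1] 74.3 305 0.03459018969162697 [550.  -10.8]
```

View pics/crop1.png

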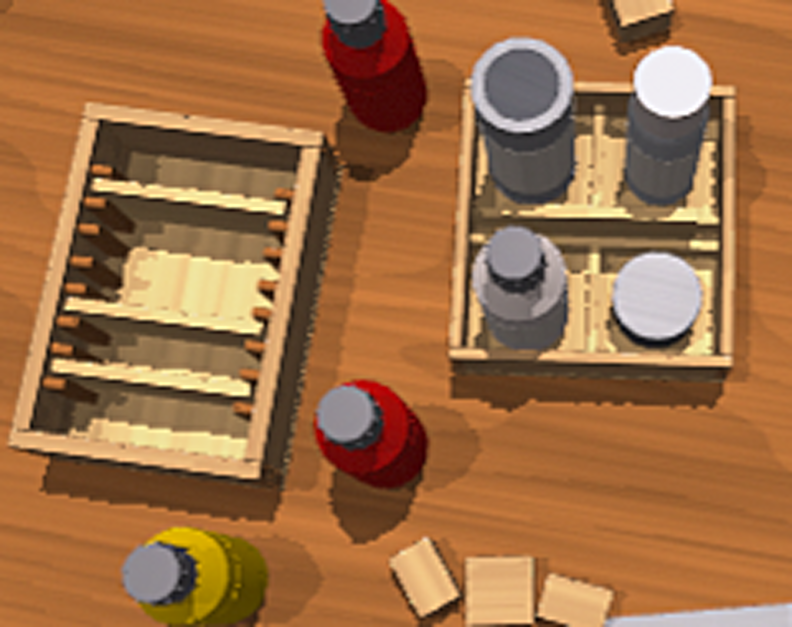

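The crop confirms that the white, grey-capped bottle sits at crop (515,280), with the varnish tin at (525,120), the spray can at (668,120) and the screw tin at (657,298). The empty groove lies between the fixed dividers at crop y≈195 and y≈313. Next I'll refine the fits.

```bash
cat > m2.py <<'E'
from m import *
from scipy.optimize import least_squares
def circ(P,R):
    f=lambda c:np.hypot(P[:,0]-c[0],P[:,1]-c[1])-R
    s=least_squares(f,P.mean(0)+[.01,0],loss="soft_l1",f_scale=.002);return s.x,np.median(np.abs(s.fun))
def cyls(W,V,items):
  for n,x,y,bands in items:
    for cn,A in(("top",W),("scn",V)):
      for z0,z1,R in bands:
        d=A.reshape(-1,3);d=d[~np.isnan(d[:,0])];d=d[(np.hypot(d[:,0]-x,d[:,1]-y)<R+.02)&(d[:,2]>z0)&(d[:,2]<z1)]
        if len(d)>15: c,e=circ(d[:,:2],R);print(n,cn,(z0,z1),len(d),(c*1000).round(1),"err",round(e*1000,1))
if __name__=="__main__":
  t=load("top");W=cloud(t);S=load("scene");V=cloud(S)
  for n,u,v in(("spray",303,125),("glue",256,173),("varn",258,126),("screw",299,190)):print(n,(W[v-8:v+9:2,u,2]*1000).round(0),W[v,u].round(3))
  for n,A in(("top",W),("scn",V)):
    d=A.reshape(-1,3);d=d[~np.isnan(d[:,0])]
    q=d[(d[:,2]>.064)&(d[:,2]<.075)&(abs(d[:,0]-.49)<.16)&(d[:,1]>.17)&(d[:,1]<.42)]
    np.save("dr_"+n,q)
    im=np.zeros((400,400),np.uint8)
    for p in q: im[int((p[0]-.3)*1000),int((p[1]-.1)*1000)]=255
    im=cv2.dilate(im,np.ones((5,5)));k,l,st,ce=cv2.connectedComponentsWithStats(im)
    j=1+np.argmax(st[1:,4]); m=np.array([l[int((p[0]-.3)*1000),int((p[1]-.1)*1000)]==j for p in q])
    print("drawer",n,rect(q[m][:,:2]),m.sum())
    q=d[(d[:,2]>.05)&(d[:,2]<.059)&(abs(d[:,0]-.58)<.13)&(abs(d[:,1]-.03)<.12)];print("caddy",n,rect(q[:,:2]),len(q))
  cyls(W,V,[("spray",.62,-.015,[(.128,.157,.0235),(.04,.11,.026)]),("glue",.52,.065,[(.12,.147,.017),(.035,.095,.030)]),("varn",.62,.08,[(.06,.135,.0315)]),("screw",.54,-.02,[(.015,.035,.031)])])
E
python3 m2.py
```

```text
spray [170. 170. 167. 170. 170. 170. 170. 171. 170.] [ 0.637 -0.008  0.17 ]
glue [ 73.  57. 161. 161. 161. 159. 161. 160. 159.] [0.526 0.067 0.161]
varn [152. 150. 150. 148. 152. 151. 150. 148. 148.] [0.627 0.082 0.152]
screw [49. 46. 48. 47. 49. 47. 50. 45. 47.] [ 0.535 -0.022  0.049]
drawer top (array([484.2, 299.1]), array([240.9, 167.5]), 2.19) 3000
caddy top (array([580.9,  29.8]), array([200.9, 190.2]), 7.83) 1189
drawer scn (array([484.3, 300.9]), array([244.5, 170.2]), 2.21) 1943
caddy scn (array([582.2,  29.5]), array([204.6, 191.9]), 7.93) 1374
spray top (0.128, 0.157) 145 [638.5  -7.8] err 0.4
spray top (0.04, 0.11) 501 [606.3 -26.9] err 8.2
spray scn (0.128, 0.157) 290 [673.9 -27.9] err 5.0
spray scn (0.04, 0.11) 823 [635.7 -10.6] err 2.6
glue top (0.12, 0.147) 117 [518.8  67.7] err 1.1
glue top (0.035, 0.095) 358 [510.1  74. ] err 6.6
glue scn (0.12, 0.147) 210 [544.3  53.7] err 4.7
glue scn (0.035, 0.095) 390 [517.9  68.2] err 1.5
varn top (0.06, 0.135) 429 [628.7  84.2] err 0.7
varn scn (0.06, 0.135) 914 [628.9  84.1] err 0.7
screw top (0.015, 0.035) 260 [548.   -9.4] err 5.5
screw scn (0.015, 0.035) 164 [532.6 -21.9] err 8.2
```

```bash
cat > m3.py <<'E'
from m2 import *
t=load("top");W=cloud(t);V=cloud(load("scene"))
def disc(A,x,y,z,R):
    d=A.reshape(-1,3);d=d[~np.isnan(d[:,0])];d=d[(np.hypot(d[:,0]-x,d[:,1]-y)<R+.02)&(abs(d[:,2]-z)<.005)]
    c,rr=cv2.minEnclosingCircle((d[:,:2]*1000).astype(np.float32));return np.round(c,1),round(rr,1),d[:,:2].mean(0).round(4)*1000,np.median(d[:,2]).round(4)
for n,x,y,z,R in(("spray",.638,-.008,.169,.0235),("glue",.525,.067,.159,.017),("varn",.628,.083,.149,.032),("screw",.535,-.022,.047,.031)):
    for A in(W,V):print(n,disc(A,x,y,z,R))
h=cv2.cvtColor(t["image"],cv2.COLOR_RGB2HSV)
m=((h[...,0]<4)|(h[...,0]>176))&(h[...,1]>200)&(W[...,2]>.03);k,l,st,ce=cv2.connectedComponentsWithStats(m.astype(np.uint8))
for i in range(1,k):
    if st[i,4]>60:
        q=W[l==i];print("red",(q.min(0)*1000).round(0),(q.max(0)*1000).round(0))
c,s=np.cos(np.radians(7.9)),np.sin(np.radians(7.9))
for a in((52.5,45),(52.5,-45),(-52.5,45),(-52.5,-45)):print("cell",a,np.round([581.5+c*a[0]-s*a[1],29.7+s*a[0]+c*a[1]],1))
# drawer profile: points near z 68 inside, drawer x
c,s=np.cos(np.radians(2.2)),np.sin(np.radians(2.2))
d=W.reshape(-1,3);d=d[~np.isnan(d[:,0])];dx=(d[:,:2]-[.4842,.2995])@np.array([[c,-s],[s,c]])
m=(abs(dx[:,1])<.05)&(d[:,2]>.063)&(d[:,2]<.073)&(abs(dx[:,0])<.1)
x=dx[m,0]*1000
for g in(-63,-21,63):
    y=x[abs(x-g)<12];print("fixed",g,y.mean().round(1),y.min().round(1),y.max().round(1))
E
python3 m3.py
```

```text
spray (array([638.1,  -7.8]), 23.4, array([637. ,  -7.9]), np.float64(0.1698))
spray (array([638.3,  -9.1]), 25.2, array([640.9,  -9.5]), np.float64(0.1702))
glue (array([518.8,  68.1]), 16.9, array([518.8,  67.7]), np.float64(0.1595))
glue (array([521.9,  67. ]), 17.6, array([522.8,  66.5]), np.float64(0.1601))
varn (array([629.1,  84.3]), 32.3, array([628.1,  84.2]), np.float64(0.1499))
varn (array([630.4,  84.1]), 33.1, array([632.7,  82.5]), np.float64(0.1506))
screw (array([535.2, -22.5]), 50.5, array([536.2, -20.5]), np.float64(0.0478))
screw (array([523.9, -30.8]), 47.7, array([532.5, -24.4]), np.float64(0.0483))
red [636. 171.  31.] [691. 226. 137.]
red [ 676. -170.   30.] [ 731. -112.  142.]
red [379. 118.  30.] [438. 172. 116.]
cell (52.5, 45) [627.3  81.5]
cell (52.5, -45) [639.7  -7.7]
cell (-52.5, 45) [523.3  67.1]
cell (-52.5, -45) [535.7 -22.1]
fixed -63 -63.7 -68.1 -58.8
fixed -21 -21.7 -26.2 -16.5
fixed 63 62.0 57.3 67.4
```

{"api": "play_rows", "payload": {"commands": [[[0.013, 0.019, 0.016, 0, 0, 0.144, 0], [0.039, 0.056, 0.032, 0, 0, 0.288, 0], [0.065, 0.094, 0.048, 0, 0, 0.432, 0], [0.091, 0.131, 0.064, 0, 0, 0.576, 0], [0.117, 0.169, 0.08, 0, 0, 0.72, 0]]]}}

```text
time_s: 0.6
tcp_pos: [0.3671, -0.4023, 0.3027]
ee_rot: [[-0.421, -0.907, -0.001], [-0.907, 0.421, 0.001], [-0.0, 0.001, -1.0]]
wrist_force: [0.6, -0.8, 0.1]
gripper_width: 1.001
```

{"api": "play_rows", "payload": {"commands": [[[0.026, 0.038, 0, 0, 0, 0.144, 0], [0.052, 0.076, 0, 0, 0, 0.288, 0], [0.078, 0.114, 0, 0, 0, 0.432, 0], [0.104, 0.152, 0, 0, 0, 0.578, 0], [0.13, 0.19, 0, 0, 0, 0.578, 0]]]}}

```text
time_s: 1.1
tcp_pos: [0.4971, -0.2121, 0.3023]
ee_rot: [[0.14, -0.99, -0.0], [-0.99, -0.14, 0.0], [-0.0, 0.0, -1.0]]
wrist_force: [0.8, -0.9, -0.1]
gripper_width: 0.994
```

{"api": "play_rows", "payload": {"commands": [[[0.028, 0.041, 0, 0, 0, 0, 0.2], [0.056, 0.082, 0, 0, 0, 0, 0.2], [0.084, 0.123, 0, 0, 0, 0, 0.2], [0.112, 0.164, 0, 0, 0, 0, 0.2], [0.142, 0.205, 0, 0, 0, 0, 0.2]]]}}

```text
time_s: 1.6
tcp_pos: [0.6386, -0.0077, 0.3022]
ee_rot: [[0.138, -0.99, -0.001], [-0.99, -0.138, -0.0], [-0.0, 0.001, -1.0]]
wrist_force: [1.6, -1.1, 1.1]
gripper_width: 0.804
```

```bash
cat > st.py <<'E'
from h import *
s=r.sense();R=s["ee_rot"];print("t",round(s["time_s"],2),"tcp",(s["tcp_pos"]*1000).round(1),"yaw",np.degrees(np.arctan2(R[1,1],R[0,1])).round(2),"z",R[:,2].round(4),"F",s["wrist_force"].round(1),"w",round(s["gripper_width"]*87,1),"j",s["joints"].round(0))
E
python3 st.py
```

```text
t 1.6 tcp [638.6  -7.7 302.2] yaw -172.07 z [-8.e-04 -0.e+00 -1.e+00] F [ 1.6 -1.1  1.1] w 69.9 j [ 14.  21.  10.  -0. -79.  -6.]
```

{"api": "play_rows", "payload": {"commands": [[[0, 0, -0.04, 0, 0, 0, 0.2], [0, 0, -0.085, 0, 0, 0, 0.2], [0, 0, -0.125, 0, 0, 0, 0.2], [0, 0, -0.155, 0, 0, 0, 0.2], [0, 0, -0.17, 0, 0, 0, 0.2]]]}}

```text
time_s: 2.1
tcp_pos: [0.6357, -0.0098, 0.1282]
ee_rot: [[0.137, -0.991, -0.007], [-0.991, -0.137, -0.001], [-0.0, 0.007, -1.0]]
wrist_force: [-0.0, 0.3, 0.1]
gripper_width: 0.801
```

{"api": "play_rows", "payload": {"commands": [[[0, 0, 0, 0, 0, 0, 0.4], [0, 0, 0, 0, 0, 0, 0.6], [0, 0, 0, 0, 0, 0, 0.7], [0, 0, 0, 0, 0, 0, 0.7], [0, 0, 0, 0, 0, 0, 0.7]]]}}

```text
time_s: 2.6
tcp_pos: [0.6389, -0.0095, 0.1342]
ee_rot: [[0.138, -0.99, 0.003], [-0.99, -0.138, 0.0], [0.0, -0.003, -1.0]]
wrist_force: [-0.0, 0.4, 3.2]
gripper_width: 0.53
```

{"api": "play_rows", "payload": {"commands": [[[0, 0, 0.008, 0, 0, 0, 0.7], [0, 0, 0.028, 0, 0, 0, 0.7], [0, 0, 0.055, 0, 0, 0, 0.7], [0, 0, 0.085, 0, 0, 0, 0.7], [0, 0, 0.105, 0, 0, 0, 0.7]]]}}

```text
time_s: 3.1
tcp_pos: [0.6384, -0.0096, 0.2399]
ee_rot: [[0.138, -0.99, 0.002], [-0.99, -0.138, 0.0], [-0.0, -0.002, -1.0]]
wrist_force: [0.6, -0.1, -2.6]
gripper_width: 0.535
```

{"api": "play_rows", "payload": {"commands": [[[-0.003, -0.01, 0.005, 0, 0, 0, 0.7], [-0.01, -0.035, 0.005, 0, 0, 0, 0.7], [-0.02, -0.071, 0.005, 0, 0, 0, 0.7], [-0.031, -0.11, 0.005, 0, 0, 0, 0.7], [-0.042, -0.15, 0.005, 0, 0, 0, 0.7]]]}}

```text
time_s: 3.6
tcp_pos: [0.5943, -0.161, 0.241]
ee_rot: [[0.138, -0.99, -0.003], [-0.99, -0.138, 0.001], [-0.001, 0.003, -1.0]]
wrist_force: [0.3, -0.1, -2.8]
gripper_width: 0.534
```

{"api": "play_rows", "payload": {"commands": [[[-0.011, -0.04, 0, 0, 0, 0, 0.7], [-0.022, -0.08, 0, 0, 0, 0, 0.7], [-0.032, -0.115, 0, 0, 0, 0, 0.7], [-0.039, -0.14, 0, 0, 0, 0, 0.7], [-0.042, -0.15, 0, 0, 0, 0, 0.7]]]}}

```text
time_s: 4.1
tcp_pos: [0.5518, -0.312, 0.2408]
ee_rot: [[0.134, -0.991, -0.003], [-0.991, -0.134, 0.001], [-0.002, 0.003, -1.0]]
wrist_force: [0.7, 0.2, -2.9]
gripper_width: 0.535
```

{"api": "play_rows", "payload": {"commands": [[[0.001, 0.001, -0.02, 0, 0, 0, 0.7], [0.002, 0.002, -0.055, 0, 0, 0, 0.7], [0.002, 0.002, -0.085, 0, 0, 0, 0.7], [0.002, 0.002, -0.1, 0, 0, 0, 0.7], [0.002, 0.002, -0.105, 0, 0, 0, 0.7]]]}}

```text
time_s: 4.6
tcp_pos: [0.554, -0.3066, 0.1341]
ee_rot: [[0.137, -0.99, -0.006], [-0.991, -0.137, 0.003], [-0.003, 0.006, -1.0]]
wrist_force: [-0.6, 0.3, -3.1]
gripper_width: 0.531
```

{"api": "play_rows", "payload": {"commands": [[[0, 0, -0.002, 0, 0, 0, 0.7], [0, 0, -0.004, 0, 0, 0, 0.7], [0, 0, -0.006, 0, 0, 0, 0.7], [0, 0, -0.007, 0, 0, 0, 0.7], [0, 0, -0.007, 0, 0, 0, 0.7]]]}}

```text
time_s: 5.1
tcp_pos: [0.5562, -0.3076, 0.131]
ee_rot: [[0.138, -0.99, 0.001], [-0.99, -0.138, -0.0], [0.0, -0.001, -1.0]]
wrist_force: [-0.3, 1.1, -2.2]
gripper_width: 0.533
```

{"api": "play_rows", "payload": {"commands": [[[0, 0, -0.001, 0, 0, 0, 0.7], [0, 0, -0.002, 0, 0, 0, 0.7], [0, 0, -0.003, 0, 0, 0, 0.7], [0, 0, -0.003, 0, 0, 0, 0.7]]]}}

```text
time_s: 5.5
tcp_pos: [0.5563, -0.3078, 0.1282]
ee_rot: [[0.138, -0.99, 0.0], [-0.99, -0.138, -0.001], [0.001, -0.0, -1.0]]
wrist_force: [-0.8, 0.2, 1.0]
gripper_width: 0.533
```

{"api": "play_rows", "payload": {"commands": [[[0, 0, 0, 0, 0, 0, 0.35], [0, 0, 0, 0, 0, 0, 0.2], [0, 0, 0, 0, 0, 0, 0.2], [0, 0, 0.02, 0, 0, 0, 0.2], [0, 0, 0.06, 0, 0, 0, 0.1]]]}}

```text
time_s: 6.0
tcp_pos: [0.5541, -0.3067, 0.1845]
ee_rot: [[0.137, -0.991, -0.008], [-0.991, -0.137, 0.003], [-0.004, 0.007, -1.0]]
wrist_force: [0.4, -0.1, -0.8]
gripper_width: 0.823
```

{"api": "play_rows", "payload": {"commands": [[[0, 0, 0.05, 0, 0, 0, 0], [0.005, 0.024, 0.09, 0, 0, 0, 0], [0.013, 0.07, 0.1, 0, 0, 0, 0], [0.022, 0.118, 0.1, 0, 0, 0, 0], [0.031, 0.166, 0.1, 0, 0, 0, 0]]]}}

```text
time_s: 6.5
tcp_pos: [0.5874, -0.1402, 0.2885]
ee_rot: [[0.137, -0.991, 0.002], [-0.991, -0.137, 0.0], [0.0, -0.002, -1.0]]
wrist_force: [1.9, -0.0, 0.1]
gripper_width: 0.996
```

{"api": "play_rows", "payload": {"commands": [[[0.009, 0.048, 0, 0, 0, 0, 0], [0.018, 0.096, 0, 0, 0, 0, 0], [0.027, 0.144, 0, 0, 0, 0, 0], [0.036, 0.192, 0, 0, 0, 0, 0], [0.042, 0.226, 0, 0, 0, 0, 0]]]}}

```text
time_s: 7.0
tcp_pos: [0.6294, 0.0874, 0.2875]
ee_rot: [[0.14, -0.99, 0.001], [-0.99, -0.14, 0.0], [-0.0, -0.001, -1.0]]
wrist_force: [0.8, -1.1, 0.4]
gripper_width: 1.004
```

{"api": "play_rows", "payload": {"commands": [[[0, 0, 0, 0, 0, 0, 0], [0, 0, 0, 0, 0, 0, 0]]]}}

```text
time_s: 7.2
tcp_pos: [0.6291, 0.0851, 0.2872]
ee_rot: [[0.139, -0.99, -0.0], [-0.99, -0.139, -0.0], [0.0, 0.001, -1.0]]
wrist_force: [0.3, -0.3, -0.0]
gripper_width: 0.999
```

```bash
python3 st.py; python3 -c "
from h import *
c=cap('scene');save(c,'sc1',s=1.4)
from scipy.optimize import least_squares"
```

```text
t 7.2 tcp [629.1  85.1 287.2] yaw -172.0 z [-5.e-04 -3.e-04 -1.e+00] F [ 0.3 -0.3 -0. ] w 86.9 j [ 22.  21.   8.   0. -77. -14.]
```

View pics/sc1.png

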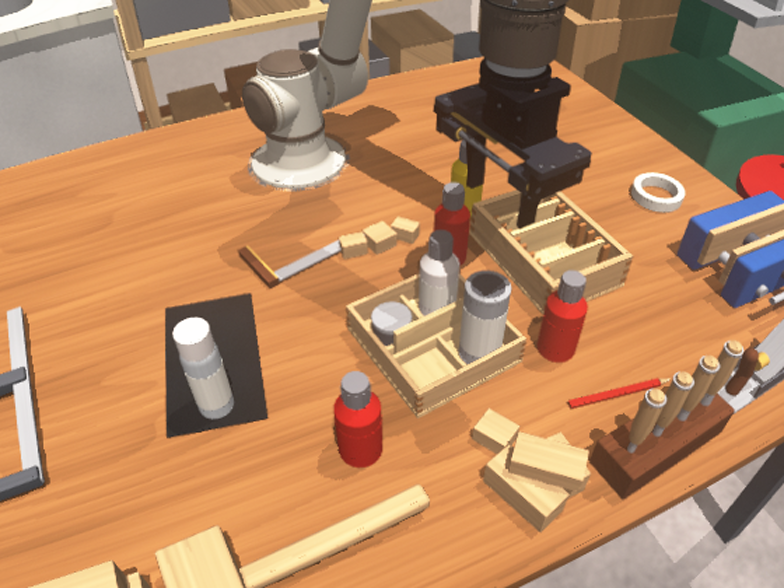

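The spray can stands upright on the mat at about (205,370). It appears to lean, but that matches the perspective. The divider now shows in the slot at about (430,318). Next I'll grasp the varnish tin.

{"api": "play_rows", "payload": {"commands": [[[0, -0.001, -0.04, 0, 0, 0, 0], [0, -0.001, -0.085, 0, 0, 0, 0], [0, -0.001, -0.125, 0, 0, 0, 0], [0, -0.001, -0.155, 0, 0, 0, 0], [0, -0.001, -0.173, 0, 0, 0, 0]]]}}

```text
time_s: 7.75
tcp_pos: [0.6275, 0.081, 0.1118]
ee_rot: [[0.135, -0.991, -0.004], [-0.991, -0.135, -0.001], [0.001, 0.004, -1.0]]
wrist_force: [0.1, -0.5, -0.1]
gripper_width: 1.0
```

{"api": "play_rows", "payload": {"commands": [[[0, 0, 0, 0, 0, 0, 0.1], [0, 0, 0, 0, 0, 0, 0.25], [0, 0, 0, 0, 0, 0, 0.5], [0, 0, 0, 0, 0, 0, 0.5], [0, 0, 0, 0, 0, 0, 0.5]]]}}

```text
time_s: 8.25
tcp_pos: [0.6299, 0.0833, 0.1164]
ee_rot: [[0.138, -0.99, 0.003], [-0.99, -0.138, 0.0], [-0.0, -0.003, -1.0]]
wrist_force: [-1.1, 0.2, 3.3]
gripper_width: 0.713
```

{"api": "play_rows", "payload": {"commands": [[[0, 0, 0.005, 0, 0, 0, 0.5], [0, 0, 0.02, 0, 0, 0, 0.5], [0, 0, 0.05, 0, 0, 0, 0.5], [0, 0, 0.08, 0, 0, 0, 0.5], [0, 0, 0.11, 0, 0, 0, 0.5]]]}}

```text
time_s: 8.75
tcp_pos: [0.6279, 0.0835, 0.224]
ee_rot: [[0.137, -0.991, -0.004], [-0.991, -0.137, -0.0], [-0.0, 0.004, -1.0]]
wrist_force: [1.4, -0.1, -5.3]
gripper_width: 0.714
```

{"api": "play_rows", "payload": {"commands": [[[0, -0.01, 0, 0, 0, 0, 0.5], [0, -0.035, 0, 0, 0, 0, 0.5], [-0.005, -0.07, 0, 0, 0, 0, 0.5], [-0.022, -0.105, 0, 0, 0, 0, 0.5], [-0.044, -0.137, 0, 0, 0, 0, 0.5]]]}}

```text
time_s: 9.25
tcp_pos: [0.5832, -0.0553, 0.2211]
ee_rot: [[0.137, -0.991, -0.005], [-0.991, -0.137, 0.0], [-0.001, 0.005, -1.0]]
wrist_force: [-0.1, -0.1, -5.3]
gripper_width: 0.718
```

{"api": "play_rows", "payload": {"commands": [[[-0.026, -0.029, 0, 0, 0, 0, 0.5], [-0.052, -0.058, 0, 0, 0, 0, 0.5], [-0.078, -0.087, 0, 0, 0, 0, 0.5], [-0.104, -0.116, 0, 0, 0, 0, 0.5], [-0.13, -0.145, 0, 0, 0, 0, 0.5]]]}}

```text
time_s: 9.75
tcp_pos: [0.452, -0.1994, 0.2221]
ee_rot: [[0.137, -0.991, -0.004], [-0.991, -0.137, 0.002], [-0.002, 0.004, -1.0]]
wrist_force: [0.5, 0.3, -4.3]
gripper_width: 0.722
```

{"api": "play_rows", "payload": {"commands": [[[-0.026, -0.029, 0, 0, 0, 0, 0.5], [-0.049, -0.055, 0, 0, 0, 0, 0.5], [-0.066, -0.073, 0, 0, 0, 0, 0.5], [-0.074, -0.082, 0, 0, 0, 0, 0.5], [-0.074, -0.082, 0, 0, 0, 0, 0.5]]]}}

```text
time_s: 10.25
tcp_pos: [0.3791, -0.281, 0.2229]
ee_rot: [[0.135, -0.991, -0.003], [-0.991, -0.135, 0.002], [-0.002, 0.003, -1.0]]
wrist_force: [0.1, 0.3, -5.6]
gripper_width: 0.719
```

{"api": "play_rows", "payload": {"commands": [[[0, 0, -0.02, 0, 0, 0, 0.5], [0, 0, -0.055, 0, 0, 0, 0.5], [0, 0, -0.085, 0, 0, 0, 0.5], [0, 0, -0.1, 0, 0, 0, 0.5], [0, 0, -0.106, 0, 0, 0, 0.5]]]}}

```text
time_s: 10.75
tcp_pos: [0.3802, -0.2794, 0.116]
ee_rot: [[0.138, -0.99, -0.005], [-0.99, -0.138, 0.002], [-0.003, 0.004, -1.0]]
wrist_force: [-0.2, 0.5, -5.3]
gripper_width: 0.715
```

{"api": "play_rows", "payload": {"commands": [[[0, 0, -0.002, 0, 0, 0, 0.5], [0, 0, -0.004, 0, 0, 0, 0.5], [0, 0, -0.006, 0, 0, 0, 0.5], [0, 0, -0.008, 0, 0, 0, 0.5], [0, 0, -0.008, 0, 0, 0, 0.5]]]}}

```text
time_s: 11.25
tcp_pos: [0.3812, -0.2806, 0.1107]
ee_rot: [[0.137, -0.991, 0.0], [-0.991, -0.137, -0.0], [0.0, -0.0, -1.0]]
wrist_force: [0.0, -0.3, -4.7]
gripper_width: 0.714
```

{"api": "play_rows", "payload": {"commands": [[[0, 0, -0.001, 0, 0, 0, 0.5], [0, 0, -0.002, 0, 0, 0, 0.5], [0, 0, -0.003, 0, 0, 0, 0.5], [0, 0, -0.003, 0, 0, 0, 0.5]]]}}

```text
time_s: 11.65
tcp_pos: [0.3815, -0.2813, 0.1103]
ee_rot: [[0.139, -0.99, 0.001], [-0.99, -0.139, -0.002], [0.002, -0.001, -1.0]]
wrist_force: [-4.5, 2.5, 12.4]
gripper_width: 0.717
```

{"api": "play_rows", "payload": {"commands": [[[0, 0, 0.002, 0, 0, 0, 0.5], [0, 0, 0.002, 0, 0, 0, 0.1], [0, 0, 0.002, 0, 0, 0, 0], [0, 0, 0.002, 0, 0, 0, 0], [0, 0, 0.03, 0, 0, 0, 0]]]}}

```text
time_s: 12.15
tcp_pos: [0.3789, -0.2797, 0.1349]
ee_rot: [[0.137, -0.991, -0.007], [-0.991, -0.137, 0.003], [-0.004, 0.007, -1.0]]
wrist_force: [-0.3, -0.2, -0.3]
gripper_width: 0.962
```

{"api": "play_rows", "payload": {"commands": [[[0, 0, 0.045, 0, 0, 0, 0], [0, 0, 0.092, 0, 0, 0, 0], [0.012, 0.03, 0.127, 0, 0, 0, 0], [0.029, 0.073, 0.147, 0, 0, 0, 0], [0.046, 0.117, 0.147, 0, 0, 0, 0.1]]]}}

```text
time_s: 12.65
tcp_pos: [0.4293, -0.1631, 0.2885]
ee_rot: [[0.136, -0.991, 0.009], [-0.991, -0.136, -0.002], [0.003, -0.008, -1.0]]
wrist_force: [1.1, -0.2, -0.2]
gripper_width: 0.966
```

{"api": "play_rows", "payload": {"commands": [[[0.018, 0.045, 0, 0, 0, 0, 0.2], [0.036, 0.09, 0, 0, 0, 0, 0.3], [0.054, 0.135, 0, 0, 0, 0, 0.3], [0.072, 0.18, 0, 0, 0, 0, 0.3], [0.09, 0.225, 0, 0, 0, 0, 0.3]]]}}

```text
time_s: 13.15
tcp_pos: [0.5177, 0.0635, 0.2849]
ee_rot: [[0.138, -0.99, 0.001], [-0.99, -0.138, 0.0], [0.0, -0.001, -1.0]]
wrist_force: [1.2, -0.6, 0.4]
gripper_width: 0.703
```

{"api": "play_rows", "payload": {"commands": [[[0.003, 0.007, 0, 0, 0, 0, 0.3], [0.003, 0.007, 0, 0, 0, 0, 0.3], [0.003, 0.007, 0, 0, 0, 0, 0.3]]]}}

```text
time_s: 13.45
tcp_pos: [0.5198, 0.0678, 0.2844]
ee_rot: [[0.137, -0.991, -0.001], [-0.991, -0.137, -0.0], [0.0, 0.001, -1.0]]
wrist_force: [0.3, -0.7, -0.1]
gripper_width: 0.699
```

```bash
python3 st.py; python3 - <<'E'
from m2 import *
t=cap("top");W=cloud(t);V=cloud(cap("scene"));save(t,"top1",s=1.4)
cyls(W,V,[("spray",.556,-.308,[(.02,.09,.026),(.125,.155,.0235)]),("varn",.381,-.281,[(.02,.08,.0315),(.08,.135,.0315)]),("glue",.520,.068,[(.12,.147,.017)])])
E
```

```text
t 13.45 tcp [519.8  67.8 284.4] yaw -172.1 z [-6.e-04 -4.e-04 -1.e+00] F [ 0.3 -0.7 -0.1] w 60.8 j [ 25.  10.  -8.   0. -73. -17.]
spray top (0.02, 0.09) 293 [ 555.3 -306.2] err 0.3
spray top (0.125, 0.155) 171 [ 555.6 -306.5] err 0.4
spray scn (0.02, 0.09) 625 [ 600.9 -303.4] err 5.2
spray scn (0.125, 0.155) 308 [ 595.7 -303.7] err 5.6
varn top (0.02, 0.08) 215 [ 380.8 -279.7] err 0.2
varn top (0.08, 0.135) 270 [ 380.9 -279.9] err 0.3
varn scn (0.02, 0.08) 508 [ 436.6 -276.3] err 6.0
varn scn (0.08, 0.135) 593 [ 436. -280.] err 6.5
glue scn (0.12, 0.147) 215 [545.6  56.2] err 4.5
```

View pics/top1.png

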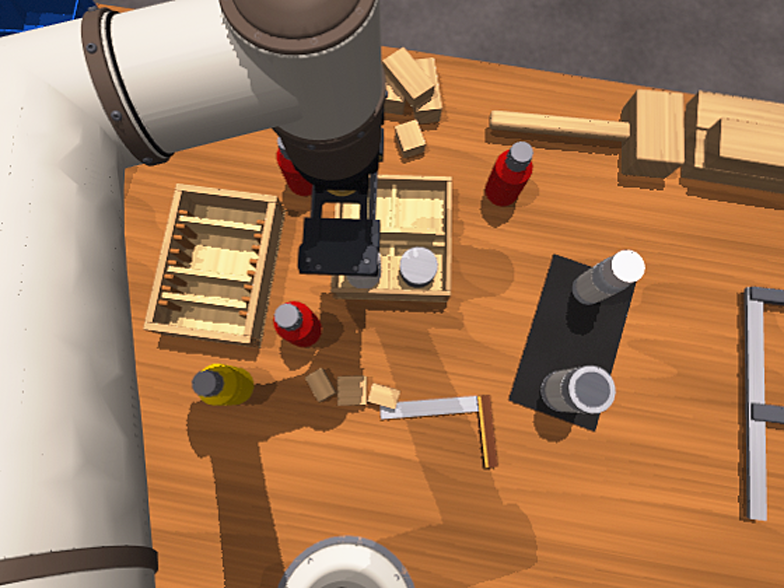

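Both containers stand upright on the mat at (605,280) and (578,388); the circle fits at two heights agree. Now the glue bottle.

{"api": "play_rows", "payload": {"commands": [[[0, 0, -0.04, 0, 0, 0, 0.3], [0, 0, -0.085, 0, 0, 0, 0.3], [0, 0, -0.12, 0, 0, 0, 0.3], [0, 0, -0.145, 0, 0, 0, 0.3], [0, 0, -0.155, 0, 0, 0, 0.3]]]}}

```text
time_s: 14.05
tcp_pos: [0.5184, 0.0665, 0.1274]
ee_rot: [[0.135, -0.991, -0.004], [-0.991, -0.135, -0.002], [0.001, 0.004, -1.0]]
wrist_force: [-0.2, 0.3, -0.6]
gripper_width: 0.698
```

{"api": "play_rows", "payload": {"commands": [[[0, 0, 0, 0, 0, 0, 0.4], [0, 0, 0, 0, 0, 0, 0.6], [0, 0, 0, 0, 0, 0, 0.8], [0, 0, 0, 0, 0, 0, 0.8], [0, 0, 0, 0, 0, 0, 0.8]]]}}

```text
time_s: 14.55
tcp_pos: [0.5205, 0.0685, 0.1307]
ee_rot: [[0.138, -0.99, 0.001], [-0.99, -0.138, 0.0], [-0.0, -0.001, -1.0]]
wrist_force: [-1.2, -0.5, 4.8]
gripper_width: 0.383
```

{"api": "play_rows", "payload": {"commands": [[[0, 0, 0.005, 0, 0, 0, 0.8], [0, 0, 0.02, 0, 0, 0, 0.8], [0, 0, 0.05, 0, 0, 0, 0.8], [0, 0, 0.08, 0, 0, 0, 0.8], [0, 0, 0.11, 0, 0, 0, 0.8]]]}}

```text
time_s: 15.05
tcp_pos: [0.5193, 0.0683, 0.2398]
ee_rot: [[0.137, -0.991, -0.002], [-0.991, -0.137, -0.0], [-0.0, 0.002, -1.0]]
wrist_force: [1.0, 0.4, -3.4]
gripper_width: 0.38
```

{"api": "play_rows", "payload": {"commands": [[[-0.001, -0.01, 0, 0, 0, 0, 0.8], [-0.005, -0.035, 0, 0, 0, 0, 0.8], [-0.01, -0.072, 0, 0, 0, 0, 0.8], [-0.016, -0.11, 0, 0, 0, 0, 0.8], [-0.021, -0.149, 0, 0, 0, 0, 0.8]]]}}

```text
time_s: 15.55
tcp_pos: [0.4972, -0.0819, 0.2375]
ee_rot: [[0.138, -0.99, -0.004], [-0.99, -0.138, 0.001], [-0.001, 0.004, -1.0]]
wrist_force: [0.2, -0.2, -3.9]
gripper_width: 0.38
```

{"api": "play_rows", "payload": {"commands": [[[-0.006, -0.039, 0, 0, 0, 0, 0.8], [-0.011, -0.078, 0, 0, 0, 0, 0.8], [-0.017, -0.117, 0, 0, 0, 0, 0.8], [-0.022, -0.152, 0, 0, 0, 0, 0.8], [-0.027, -0.182, 0, 0, 0, 0, 0.8]]]}}

```text
time_s: 16.05
tcp_pos: [0.4702, -0.2641, 0.2373]
ee_rot: [[0.136, -0.991, -0.004], [-0.991, -0.136, 0.002], [-0.002, 0.003, -1.0]]
wrist_force: [-0.1, 0.2, -4.4]
gripper_width: 0.381
```

{"api": "play_rows", "payload": {"commands": [[[-0.003, -0.02, 0, 0, 0, 0, 0.8], [-0.004, -0.03, -0.02, 0, 0, 0, 0.8], [-0.004, -0.03, -0.055, 0, 0, 0, 0.8], [-0.004, -0.03, -0.085, 0, 0, 0, 0.8], [-0.004, -0.03, -0.102, 0, 0, 0, 0.8]]]}}

```text
time_s: 16.55
tcp_pos: [0.4644, -0.2917, 0.1326]
ee_rot: [[0.136, -0.991, -0.008], [-0.991, -0.136, 0.004], [-0.005, 0.007, -1.0]]
wrist_force: [0.3, 0.7, -4.0]
gripper_width: 0.381
```

{"api": "play_rows", "payload": {"commands": [[[0, 0, -0.004, 0, 0, 0, 0.8], [0, 0, -0.007, 0, 0, 0, 0.8], [0, 0, -0.009, 0, 0, 0, 0.8], [0, 0, -0.011, 0, 0, 0, 0.8], [0, 0, -0.012, 0, 0, 0, 0.8]]]}}

```text
time_s: 17.05
tcp_pos: [0.4685, -0.2927, 0.1262]
ee_rot: [[0.138, -0.99, 0.001], [-0.99, -0.138, -0.0], [0.001, -0.001, -1.0]]
wrist_force: [-0.4, 1.4, -3.9]
gripper_width: 0.385
```

{"api": "play_rows", "payload": {"commands": [[[0, 0, -0.001, 0, 0, 0, 0.8], [0, 0, -0.002, 0, 0, 0, 0.8], [0, 0, -0.002, 0, 0, 0, 0.8]]]}}

```text
time_s: 17.35
tcp_pos: [0.4685, -0.293, 0.1248]
ee_rot: [[0.138, -0.99, 0.001], [-0.99, -0.138, -0.001], [0.001, -0.001, -1.0]]
wrist_force: [-2.1, 0.0, 2.9]
gripper_width: 0.382
```

{"api": "play_rows", "payload": {"commands": [[[0, 0, 0.001, 0, 0, 0, 0.6], [0, 0, 0.001, 0, 0, 0, 0.4], [0, 0, 0.001, 0, 0, 0, 0.4], [0, 0, 0.02, 0, 0, 0, 0.4], [0, 0, 0.06, 0, 0, 0, 0.4]]]}}

```text
time_s: 17.85
tcp_pos: [0.4663, -0.2918, 0.181]
ee_rot: [[0.137, -0.991, -0.007], [-0.991, -0.137, 0.003], [-0.004, 0.007, -1.0]]
wrist_force: [-0.2, -0.1, 0.7]
gripper_width: 0.589
```

{"api": "play_rows", "payload": {"commands": [[[0, 0, 0.045, 0, 0, 0, 0.4], [0, 0, 0.09, 0, 0, 0, 0.4], [0, 0, 0.09, 0, 0, 0, 0.4]]]}}

```text
time_s: 18.15
tcp_pos: [0.4716, -0.2945, 0.2814]
ee_rot: [[0.139, -0.99, 0.014], [-0.99, -0.139, -0.007], [0.009, -0.013, -1.0]]
wrist_force: [0.7, 0.0, 0.3]
gripper_width: 0.599
```

```bash
python3 st.py; cat > m4.py <<'E'
from m2 import *
t=cap("top");W=cloud(t);V=cloud(cap("scene"));save(t,"top2",(150,100,430,310),2.8)
for n,A in(("top",W),("scn",V)):
    d=A.reshape(-1,3);d=d[~np.isnan(d[:,0])]
    q=d[(d[:,2]>.064)&(d[:,2]<.078)&(abs(d[:,0]-.5815)<.025)&(abs(d[:,1]-.03)<.1)]
    print("divider",n,rect(q[:,:2]),len(q),np.median(q[:,2]))
    q=d[(d[:,2]>.05)&(d[:,2]<.060)&(abs(d[:,0]-.58)<.13)&(abs(d[:,1]-.03)<.12)]
    print("caddy",n,rect(q[:,:2]),len(q))
cyls(W,V,[("glue",.4685,-.293,[(.02,.08,.03),(.12,.147,.017)])])
E
python3 m4.py
```

```text
t 18.15 tcp [ 471.6 -294.5  281.4] yaw -172.03 z [ 0.0144 -0.007  -0.9999] F [0.7 0.  0.3] w 52.1 j [-15.  13.  -4.   0. -72.  23.]
divider top (array([581.1,  26.5]), array([ 10. , 128.9]), 8.1) 282 0.07139456576307324
caddy top (array([581.3,  29.9]), array([202.3, 190.4]), 7.79) 1337
divider scn (array([582. ,  25.9]), array([ 11.6, 132.5]), 8.38) 341 0.07143083332057054
caddy scn (array([581.8,  30.4]), array([204.4, 194. ]), 7.98) 1671
glue scn (0.02, 0.08) 163 [ 505.2 -248.2] err 1.3
glue scn (0.12, 0.147) 194 [ 495.9 -291.3] err 4.2
```

View pics/top2.png

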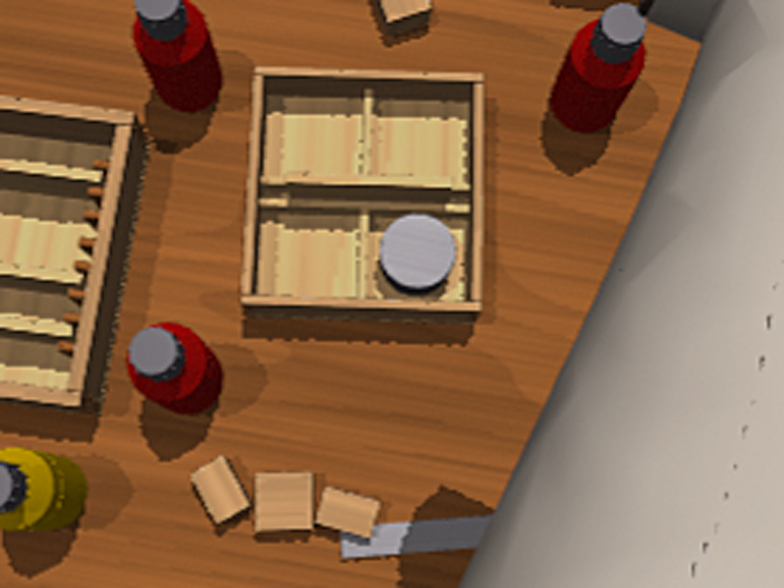

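The caddy is empty except for the screw tin. The divider sits in the slot at crop y≈195, centre (581,26) mm, yaw 8.1°. I'll go and grip it.

{"api": "play_rows", "payload": {"commands": [[[0.007, 0.02, 0, 0, 0, 0, 0.6], [0.022, 0.063, 0, 0, 0, 0, 0.6], [0.037, 0.107, 0, 0, 0, 0, 0.6], [0.053, 0.152, 0, 0, 0, 0, 0.6], [0.069, 0.197, 0, 0, 0, 0, 0.6]]]}}

```text
time_s: 18.75
tcp_pos: [0.5367, -0.0939, 0.2716]
ee_rot: [[0.137, -0.991, -0.003], [-0.991, -0.137, -0.0], [-0.0, 0.003, -1.0]]
wrist_force: [1.9, 0.1, -0.8]
gripper_width: 0.402
```

{"api": "play_rows", "payload": {"commands": [[[0.016, 0.045, 0, 0, 0, 0, 0.6], [0.032, 0.09, 0, 0, 0, 0, 0.6], [0.044, 0.126, 0, 0, 0, 0, 0.6], [0.044, 0.126, 0, 0, 0, 0, 0.6], [0.044, 0.126, 0, 0, 0, 0, 0.6]]]}}

```text
time_s: 19.25
tcp_pos: [0.5805, 0.0312, 0.2713]
ee_rot: [[0.139, -0.99, -0.004], [-0.99, -0.139, -0.001], [0.0, 0.004, -1.0]]
wrist_force: [0.2, 0.7, 0.5]
gripper_width: 0.404
```

```bash
python3 st.py
```

```text
t 19.25 tcp [580.5  31.2 271.3] yaw -172.0 z [-0.0041 -0.001  -1.    ] F [0.2 0.7 0.5] w 35.2 j [ 19.  16.  -1.  -0. -73. -11.]
```

{"api": "play_rows", "payload": {"commands": [[[0.001, -0.001, -0.03, 0, 0, 0, 0.6], [0.001, -0.001, -0.07, 0, 0, 0, 0.6], [0.001, -0.001, -0.115, 0, 0, 0, 0.6], [0.001, -0.001, -0.155, 0, 0, 0, 0.6], [0.001, -0.001, -0.18, 0, 0, 0, 0.6]]]}}

```text
time_s: 19.75
tcp_pos: [0.5792, 0.0273, 0.0897]
ee_rot: [[0.135, -0.991, -0.006], [-0.991, -0.135, -0.001], [0.0, 0.006, -1.0]]
wrist_force: [0.6, 0.1, 0.3]
gripper_width: 0.401
```

{"api": "play_rows", "payload": {"commands": [[[0, 0, -0.01, 0, 0, 0, 0.6], [0, 0, -0.025, 0, 0, 0, 0.6], [0, 0, -0.038, 0, 0, 0, 0.6], [0, 0, -0.046, 0, 0, 0, 0.6], [0, 0, -0.046, 0, 0, 0, 0.6]]]}}

```text
time_s: 20.25
tcp_pos: [0.5816, 0.0289, 0.0468]
ee_rot: [[0.137, -0.991, -0.002], [-0.991, -0.137, -0.0], [0.0, 0.002, -1.0]]
wrist_force: [-0.3, 0.0, 0.4]
gripper_width: 0.401
```

```bash
python3 st.py
```

```text
t 20.25 tcp [581.6  28.9  46.8] yaw -172.12 z [-1.6e-03 -5.0e-04 -1.0e+00] F [-0.3  0.   0.4] w 34.8 j [ 19.  28. -18.  -0. -44. -11.]
```

{"api": "play_rows", "payload": {"commands": [[[0, 0, -0.003, 0, 0, 0, 0.7], [0, 0, -0.003, 0, 0, 0, 0.85], [0, 0, -0.003, 0, 0, 0, 1], [0, 0, -0.003, 0, 0, 0, 1], [0, 0, -0.003, 0, 0, 0, 1]]]}}

```text
time_s: 20.75
tcp_pos: [0.5823, 0.0295, 0.0449]
ee_rot: [[0.138, -0.99, 0.001], [-0.99, -0.138, 0.0], [-0.0, -0.001, -1.0]]
wrist_force: [-0.7, -0.7, 0.5]
gripper_width: 0.101
```

{"api": "play_rows", "payload": {"commands": [[[0, 0, 0, 0, 0, 0, 1], [0, 0, 0, 0, 0, 0, 1]]]}}

```text
time_s: 20.95
tcp_pos: [0.5824, 0.0295, 0.045]
ee_rot: [[0.138, -0.99, 0.001], [-0.99, -0.138, 0.0], [-0.0, -0.001, -1.0]]
wrist_force: [-0.2, 1.2, 2.4]
gripper_width: 0.097
```

{"api": "play_rows", "payload": {"commands": [[[0, 0, 0.005, 0, 0, 0, 1], [0, 0, 0.02, 0, 0, 0, 1], [0, 0, 0.05, 0, 0, 0, 1], [0, 0, 0.085, 0, 0, 0, 1], [0, 0, 0.12, 0, 0, 0, 1]]]}}

```text
time_s: 21.45
tcp_pos: [0.5816, 0.0292, 0.1656]
ee_rot: [[0.138, -0.99, -0.001], [-0.991, -0.138, -0.0], [0.0, 0.001, -1.0]]
wrist_force: [0.1, 0.2, -0.4]
gripper_width: 0.102
```

```bash
python3 st.py
```

```text
t 21.45 tcp [581.6  29.2 165.6] yaw -172.1 z [-1.1e-03 -3.0e-04 -1.0e+00] F [ 0.1  0.2 -0.4] w 8.9 j [ 19.  21. -10.  -0. -59. -11.]
```

{"api": "play_rows", "payload": {"commands": [[[0, 0, 0.03, 0, 0, 0, 1], [-0.006, 0.02, 0.045, 0, 0, 0, 1], [-0.015, 0.055, 0.045, 0, 0, 0, 1], [-0.025, 0.09, 0.045, 0, 0, 0, 1], [-0.035, 0.125, 0.045, 0, 0, 0, 1]]]}}

```text
time_s: 21.95
tcp_pos: [0.5464, 0.1553, 0.2098]
ee_rot: [[0.137, -0.991, -0.0], [-0.991, -0.137, 0.0], [-0.0, -0.0, -1.0]]
wrist_force: [-0.1, 0.4, -1.0]
gripper_width: 0.1
```

{"api": "play_rows", "payload": {"commands": [[[-0.01, 0.035, 0, 0, 0, -0.03, 1], [-0.02, 0.07, 0, 0, 0, -0.07, 1], [-0.03, 0.105, 0, 0, 0, -0.1, 1], [-0.038, 0.135, 0, 0, 0, -0.1, 1], [-0.042, 0.149, 0, 0, 0, -0.1, 1]]]}}

```text
time_s: 22.45
tcp_pos: [0.5042, 0.3055, 0.2094]
ee_rot: [[0.04, -0.999, -0.0], [-0.999, -0.04, 0.0], [-0.0, 0.0, -1.0]]
wrist_force: [0.3, -0.0, -0.7]
gripper_width: 0.101
```

{"api": "play_rows", "payload": {"commands": [[[0, 0, -0.02, 0, 0, 0, 1], [0, 0, -0.05, 0, 0, 0, 1], [0, 0, -0.075, 0, 0, 0, 1], [0, 0, -0.085, 0, 0, 0, 1], [0, 0, -0.085, 0, 0, 0, 1]]]}}

```text
time_s: 22.95
tcp_pos: [0.5046, 0.3023, 0.1232]
ee_rot: [[0.037, -0.999, -0.003], [-0.999, -0.037, -0.003], [0.003, 0.003, -1.0]]
wrist_force: [0.6, -0.4, -1.1]
gripper_width: 0.102
```

```bash
python3 st.py; cat > m5.py <<'E'
from m2 import *
W=V=None
t=cap("top");s=cap("scene");np.savez("top5.npz",**t);np.savez("sc5.npz",**s)
save(s,"sc5",(320,110,460,220),5.5)
for n,c in(("top",t),("scn",s)):
    A=cloud(c);d=A.reshape(-1,3);d=d[~np.isnan(d[:,0])]
    q=d[(d[:,2]>.085)&(d[:,2]<.165)&(abs(d[:,0]-.505)<.03)&(abs(d[:,1]-.30)<.09)]
    z=q[:,2]; print(n,len(q),np.histogram(z,8,(.085,.165))[0])
E
python3 m5.py
```

```text
t 22.95 tcp [504.6 302.3 123.2] yaw -177.85 z [-0.0025 -0.0026 -1.    ] F [ 0.6 -0.4 -1.1] w 8.8 j [ 47.  24. -12.  -0. -54. -45.]
top 374 [ 28  43  33  48  50  41 131   0]
scn 973 [ 80 142 148 111 135 135 175  47]
```

View pics/sc5.png

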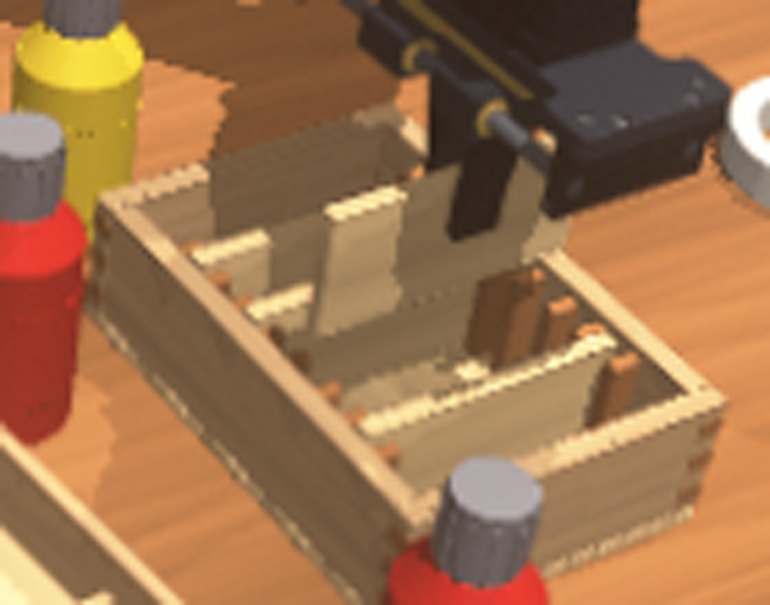

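The picture shows the divider held above the drawer, running from (320,330) to (550,160) in the crop and roughly over the empty groove. I'll measure it in the drawer frame.

```bash
python3 - <<'E'
from m2 import *
a=np.radians(2.2);c,s=np.cos(a),np.sin(a)
for n,f in(("top","top5.npz"),("scn","sc5.npz")):
    t=dict(np.load(f));A=cloud(t);d=A.reshape(-1,3);d=d[~np.isnan(d[:,0])]
    x=((d[:,:2]-[.4842,.2995])@np.array([[c,-s],[s,c]]))*1000;z=d[:,2]*1000
    m=(abs(x[:,0]-21)<25)&(abs(x[:,1])<75)&(z>144)&(z<154)
    print(n,"held top edge rect (drawer frame)",rect(x[m]/1000),m.sum(),"zmed",np.median(z[m]))
    m=(abs(x[:,0]-21)<18)&(abs(x[:,1])<72)&(z>95)&(z<140)&~((abs(x[:,1]-3)<14))
    if m.sum()>20:
        q=x[m];G=np.c_[q[:,1],z[m]-90,np.ones(len(q))]
        r_=cv2.fitLine(np.float32(q),cv2.DIST_HUBER,0,.1,.1).ravel();print(" face",np.median(q[:,0]).round(1),"dir",r_[:2].round(3),"at",r_[2:].round(1),"y",q[:,1].min().round(1),q[:,1].max().round(1),m.sum())
        print(" plane x=a*y+b*(z-90)+c",np.linalg.lstsq(G,q[:,0],rcond=None)[0].round(3))
    for g in(-63,-21,63):
        m=(abs(x[:,0]-g)<12)&(abs(x[:,1])<50)&(z>63)&(z<73);q=x[m,0]
        if len(q)>10:print(" fixed",g,q.mean().round(1),q.min().round(1),q.max().round(1),len(q))
E
```

```text
top held top edge rect (drawer frame) (array([ 20.9, -38.8]), array([60.7, 15.7]), 80.66) 137 zmed 149.49682295002452
 face 16.5 dir [ 0.018 -1.   ] at [ 16.6 -41.7] y -69.7 -11.1 179
 plane x=a*y+b*(z-90)+c [-5.0000e-02  2.0000e-03  1.4714e+01]
 fixed -63 -63.7 -68.0 -58.7 201
 fixed -21 -21.7 -26.1 -16.5 150
 fixed 63 61.9 57.4 67.6 151
scn held top edge rect (drawer frame) (array([21.5, -9.3]), array([114.7,  28.2]), 82.72) 184 zmed 150.30734171427773
 face 26.0 dir [ 0.001 -1.   ] at [ 26.  -14.3] y -67.8 65.1 476
 plane x=a*y+b*(z-90)+c [4.0000e-03 2.0000e-03 2.5757e+01]
 fixed -63 -61.0 -68.2 -55.5 71
 fixed -21 -18.6 -25.2 -14.8 26
 fixed 63 64.7 57.1 70.4 156
```

The divider sits within 1 mm of the groove centre, with yaw aligned and y spanning −68..65 mm between the walls. I'll lower it.

{"api": "play_rows", "payload": {"commands": [[[0, 0.001, -0.008, 0, 0, 0, 1], [0, 0.001, -0.018, 0, 0, 0, 1], [0, 0.001, -0.026, 0, 0, 0, 1], [0, 0.001, -0.034, 0, 0, 0, 1], [0, 0.001, -0.042, 0, 0, 0, 1]]]}}

```text
time_s: 23.55
tcp_pos: [0.505, 0.3043, 0.0817]
ee_rot: [[0.038, -0.999, -0.0], [-0.999, -0.038, -0.0], [0.0, 0.0, -1.0]]
wrist_force: [0.8, 0.5, -0.5]
gripper_width: 0.101
```

{"api": "play_rows", "payload": {"commands": [[[0, 0, -0.01, 0, 0, 0, 1], [0, 0, -0.02, 0, 0, 0, 1], [0, 0, -0.028, 0, 0, 0, 1], [0, 0, -0.034, 0, 0, 0, 1], [0, 0, -0.036, 0, 0, 0, 1]]]}}

```text
time_s: 24.05
tcp_pos: [0.5048, 0.3041, 0.0456]
ee_rot: [[0.038, -0.999, -0.001], [-0.999, -0.038, -0.001], [0.001, 0.001, -1.0]]
wrist_force: [-0.9, 1.1, -0.4]
gripper_width: 0.101
```

{"api": "play_rows", "payload": {"commands": [[[0, 0, -0.001, 0, 0, 0, 1], [0, 0, -0.002, 0, 0, 0, 1], [0, 0, -0.003, 0, 0, 0, 1], [0, 0, -0.003, 0, 0, 0, 1]]]}}

```text
time_s: 24.45
tcp_pos: [0.5052, 0.3045, 0.0437]
ee_rot: [[0.038, -0.999, 0.0], [-0.999, -0.038, 0.0], [-0.0, -0.0, -1.0]]
wrist_force: [0.1, 0.3, -1.1]
gripper_width: 0.1
```

{"api": "play_rows", "payload": {"commands": [[[0, 0, -0.001, 0, 0, 0, 1], [0, 0, -0.002, 0, 0, 0, 1], [0, 0, -0.002, 0, 0, 0, 1]]]}}

```text
time_s: 24.75
tcp_pos: [0.5053, 0.3045, 0.0419]
ee_rot: [[0.038, -0.999, 0.0], [-0.999, -0.038, 0.0], [-0.0, -0.0, -1.0]]
wrist_force: [0.3, -0.2, 2.4]
gripper_width: 0.097
```

{"api": "play_rows", "payload": {"commands": [[[0, 0, -0.001, 0, 0, 0, 1], [0, 0, -0.001, 0, 0, 0, 0.8], [0, 0, -0.001, 0, 0, 0, 0.68], [0, 0, -0.001, 0, 0, 0, 0.68], [0, 0, 0.005, 0, 0, 0, 0.68]]]}}

```text
time_s: 25.25
tcp_pos: [0.5045, 0.3038, 0.0457]
ee_rot: [[0.038, -0.999, -0.002], [-0.999, -0.038, -0.002], [0.002, 0.002, -1.0]]
wrist_force: [0.4, 0.2, 0.3]
gripper_width: 0.301
```

{"api": "play_rows", "payload": {"commands": [[[0, 0, 0.02, 0, 0, 0, 0.68], [0, 0, 0.06, 0, 0, 0, 0.68], [0, 0, 0.105, 0, 0, 0, 0.6], [0, 0, 0.15, 0, 0, 0, 0.4], [0, 0, 0.19, 0, 0, 0, 0.2]]]}}

```text
time_s: 25.75
tcp_pos: [0.5052, 0.3044, 0.2395]
ee_rot: [[0.038, -0.999, 0.002], [-0.999, -0.038, 0.001], [-0.001, -0.002, -1.0]]
wrist_force: [0.2, 0.2, 0.3]
gripper_width: 0.501
```

{"api": "play_rows", "payload": {"commands": [[[0.0, -0.045, 0, 0, 0, 0.03, 0.2], [0, -0.09, 0, 0, 0, 0.07, 0.2], [0, -0.135, 0, 0, 0, 0.1, 0.2], [0, -0.18, 0, 0, 0, 0.1, 0.2], [0, -0.225, 0.0, 0, 0, 0.1, 0.2]]]}}

```text
time_s: 26.25
tcp_pos: [0.5047, 0.0777, 0.2371]
ee_rot: [[0.138, -0.99, 0.001], [-0.99, -0.138, 0.0], [-0.0, -0.001, -1.0]]
wrist_force: [0.2, -0.5, -0.2]
gripper_width: 0.791
```

{"api": "play_rows", "payload": {"commands": [[[0.0, -0.045, 0, 0, 0, 0, 0.2], [0, -0.09, 0, 0, 0, 0, 0.2], [0, -0.135, 0, 0, 0, 0, 0.2], [0, -0.18, 0, 0, 0, 0, 0.2], [0, -0.225, 0.0, 0, 0, 0, 0.2]]]}}

```text
time_s: 26.75
tcp_pos: [0.5047, -0.1474, 0.2371]
ee_rot: [[0.138, -0.99, 0.001], [-0.99, -0.138, -0.0], [0.0, -0.001, -1.0]]
wrist_force: [0.2, 0.3, 0.3]
gripper_width: 0.8
```

```bash
python3 st.py; python3 - <<'E'
from m2 import *
a=np.radians(2.2);c,s=np.cos(a),np.sin(a)
t=cap("top");S=cap("scene");save(t,"top6",(95,120,215,255),4.4)
for n,k in(("top",t),("scn",S)):
    A=cloud(k);d=A.reshape(-1,3);d=d[~np.isnan(d[:,0])]
    x=((d[:,:2]-[.4842,.2995])@np.array([[c,-s],[s,c]]))*1000;z=d[:,2]*1000
    for g in(-63,-21,21,63):
        m=(abs(x[:,0]-g)<9)&(abs(x[:,1])<50)&(z>60)&(z<80);q=x[m]
        print(n,g,q[:,0].mean().round(1),"z",np.median(z[m]).round(1),m.sum())
    m=(abs(x[:,0]-21)<9)&(abs(x[:,1])<72)&(z>60)&(z<80)
    for y in(-60,-30,0,30,60):
        k=m&(abs(x[:,1]-y)<10);print("  y",y,"x",x[k,0].mean().round(1),"z",np.median(z[k]).round(1))
E
```

```text
t 26.75 tcp [ 504.7 -147.4  237.1] yaw -172.08 z [ 8.e-04 -0.e+00 -1.e+00] F [0.2 0.3 0.3] w 69.6 j [  1.  12. -12.   0. -66.   7.]
top -63 -63.8 z 68.3 209
top -21 -22.0 z 68.0 211
top 21 20.6 z 68.4 210
top 63 61.7 z 68.3 214
  y -60 x 21.4 z 67.4
  y -30 x 20.5 z 68.6
  y 0 x 20.6 z 68.5
  y 30 x 20.5 z 68.6
  y 60 x 21.8 z 67.3
scn -63 -60.6 z 67.1 165
scn -21 -18.6 z 67.1 172
scn 21 24.1 z 67.0 177
scn 63 65.2 z 67.1 183
  y -60 x 22.6 z 66.7
  y -30 x 23.6 z 66.0
  y 0 x 24.6 z 67.4
  y 30 x 24.4 z 66.7
  y 60 x 22.8 z 67.5
```

View pics/top6.png

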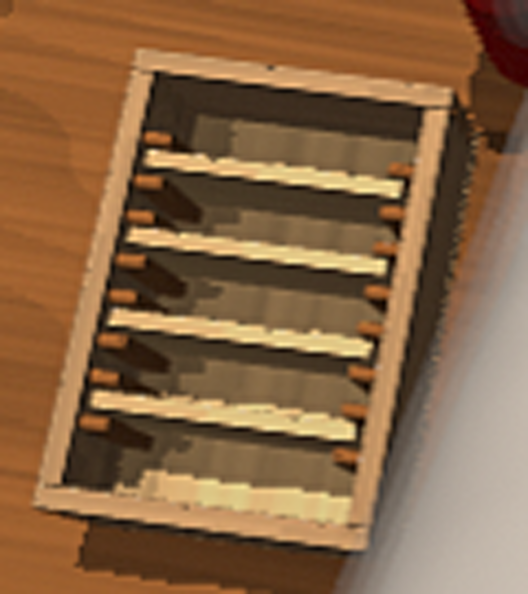

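The divider is seated. Its top reads 68.4 mm, level with its neighbours, and it lies straight at crop (128,235)–(388,265). Now I'll return the glue bottle.

{"api": "play_rows", "payload": {"commands": [[[-0.009, -0.036, 0, 0, 0, 0, 0.3], [-0.02, -0.08, 0, 0, 0, 0, 0.3], [-0.03, -0.12, 0, 0, 0, 0, 0.3], [-0.036, -0.1455, 0, 0, 0, 0, 0.3], [-0.036, -0.1455, 0, 0, 0, 0, 0.3]]]}}

```text
time_s: 27.35
tcp_pos: [0.4683, -0.2932, 0.2365]
ee_rot: [[0.134, -0.991, -0.0], [-0.991, -0.134, -0.0], [0.0, 0.0, -1.0]]
wrist_force: [-0.8, -0.0, -1.0]
gripper_width: 0.701
```

{"api": "play_rows", "payload": {"commands": [[[0, 0, -0.03, 0, 0, 0, 0.3], [0, 0, -0.065, 0, 0, 0, 0.3], [0, 0, -0.095, 0, 0, 0, 0.3], [0, 0, -0.108, 0, 0, 0, 0.3], [0, 0, -0.111, 0, 0, 0, 0.3]]]}}

```text
time_s: 27.85
tcp_pos: [0.4682, -0.2897, 0.1237]
ee_rot: [[0.138, -0.99, -0.004], [-0.99, -0.138, 0.001], [-0.002, 0.004, -1.0]]
wrist_force: [0.9, 1.3, 0.8]
gripper_width: 0.7
```

{"api": "play_rows", "payload": {"commands": [[[0, 0, 0, 0, 0, 0, 0.4], [0, 0, 0, 0, 0, 0, 0.6], [0, 0, 0, 0, 0, 0, 0.8], [0, 0, 0, 0, 0, 0, 0.8], [0, 0, 0, 0, 0, 0, 0.8]]]}}

```text
time_s: 28.35
tcp_pos: [0.469, -0.2913, 0.1263]
ee_rot: [[0.138, -0.99, 0.0], [-0.99, -0.138, -0.0], [0.0, -0.0, -1.0]]
wrist_force: [-1.8, 0.3, 2.7]
gripper_width: 0.381
```

{"api": "play_rows", "payload": {"commands": [[[0, 0, 0.005, 0, 0, 0, 0.8], [0, 0, 0.02, 0, 0, 0, 0.8], [0, 0, 0.05, 0, 0, 0, 0.8], [0, 0, 0.08, 0, 0, 0, 0.8], [0, 0, 0.11, 0, 0, 0, 0.8]]]}}

```text
time_s: 28.85
tcp_pos: [0.4685, -0.2906, 0.2358]
ee_rot: [[0.137, -0.991, -0.002], [-0.991, -0.137, 0.001], [-0.002, 0.001, -1.0]]
wrist_force: [-0.5, 0.1, -3.6]
gripper_width: 0.388
```

{"api": "play_rows", "payload": {"commands": [[[0.001, 0.01, 0, 0, 0, 0, 0.8], [0.005, 0.035, 0, 0, 0, 0, 0.8], [0.01, 0.072, 0, 0, 0, 0, 0.8], [0.016, 0.11, 0, 0, 0, 0, 0.8], [0.021, 0.149, 0, 0, 0, 0, 0.8]]]}}

```text
time_s: 29.35
tcp_pos: [0.4889, -0.1402, 0.2334]
ee_rot: [[0.136, -0.991, -0.003], [-0.991, -0.136, 0.001], [-0.002, 0.003, -1.0]]
wrist_force: [0.7, 0.7, -4.3]
gripper_width: 0.382
```

{"api": "play_rows", "payload": {"commands": [[[0.006, 0.039, 0, 0, 0, 0, 0.8], [0.011, 0.078, 0, 0, 0, 0, 0.8], [0.017, 0.117, 0, 0, 0, 0, 0.8], [0.022, 0.152, 0, 0, 0, 0, 0.8], [0.027, 0.182, 0, 0, 0, 0, 0.8]]]}}

```text
time_s: 29.85
tcp_pos: [0.5157, 0.0421, 0.2335]
ee_rot: [[0.138, -0.99, -0.004], [-0.99, -0.138, 0.0], [-0.001, 0.004, -1.0]]
wrist_force: [0.5, -0.9, -4.7]
gripper_width: 0.38
```

{"api": "play_rows", "payload": {"commands": [[[0.003, 0.02, 0, 0, 0, 0, 0.8], [0.0035, 0.03, 0, 0, 0, 0, 0.8], [0.0035, 0.03, 0, 0, 0, 0, 0.8], [0.0035, 0.03, 0, 0, 0, 0, 0.8]]]}}

```text
time_s: 30.25
tcp_pos: [0.5199, 0.0693, 0.2347]
ee_rot: [[0.137, -0.991, -0.002], [-0.991, -0.137, -0.001], [0.0, 0.002, -1.0]]
wrist_force: [-0.4, -0.6, -4.0]
gripper_width: 0.382
```

```bash
python3 st.py
```

```text
t 30.25 tcp [519.9  69.3 234.7] yaw -172.11 z [-1.9e-03 -6.0e-04 -1.0e+00] F [-0.4 -0.6 -4. ] w 33.2 j [ 25.  12. -12.  -0. -66. -17.]
```

{"api": "play_rows", "payload": {"commands": [[[0, 0, -0.02, 0, 0, 0, 0.8], [0, 0, -0.05, 0, 0, 0, 0.8], [0, 0, -0.08, 0, 0, 0, 0.8], [0, 0, -0.094, 0, 0, 0, 0.8], [0, 0, -0.099, 0, 0, 0, 0.8]]]}}

```text
time_s: 30.75
tcp_pos: [0.5191, 0.0681, 0.1346]
ee_rot: [[0.135, -0.991, -0.004], [-0.991, -0.135, -0.002], [0.001, 0.004, -1.0]]
wrist_force: [-0.3, -0.4, -3.5]
gripper_width: 0.38
```

{"api": "play_rows", "payload": {"commands": [[[0, 0, -0.001, 0, 0, 0, 0.8], [0, 0, -0.002, 0, 0, 0, 0.8], [0, 0, -0.002, 0, 0, 0, 0.8], [0, 0, -0.002, 0, 0, 0, 0.8]]]}}

```text
time_s: 31.15
tcp_pos: [0.5211, 0.07, 0.1355]
ee_rot: [[0.138, -0.99, 0.002], [-0.99, -0.138, 0.001], [-0.0, -0.002, -1.0]]
wrist_force: [0.4, -0.5, -4.0]
gripper_width: 0.388
```

{"api": "play_rows", "payload": {"commands": [[[0, 0, -0.001, 0, 0, 0, 0.8], [0, 0, -0.002, 0, 0, 0, 0.8], [0, 0, -0.003, 0, 0, 0, 0.8], [0, 0, -0.003, 0, 0, 0, 0.8]]]}}

```text
time_s: 31.55
tcp_pos: [0.5209, 0.0699, 0.1323]
ee_rot: [[0.138, -0.99, 0.001], [-0.99, -0.138, -0.0], [0.0, -0.001, -1.0]]
wrist_force: [-1.0, -0.0, 2.4]
gripper_width: 0.382
```

{"api": "play_rows", "payload": {"commands": [[[0, 0, 0.0005, 0, 0, 0, 0.6], [0, 0, 0.0005, 0, 0, 0, 0.4], [0, 0, 0.0005, 0, 0, 0, 0.3], [0, 0, 0.02, 0, 0, 0, 0.3], [0, 0, 0.06, 0, 0, 0, 0.3]]]}}

```text
time_s: 32.05
tcp_pos: [0.5189, 0.0693, 0.1893]
ee_rot: [[0.137, -0.991, -0.007], [-0.991, -0.137, -0.002], [0.001, 0.007, -1.0]]
wrist_force: [1.4, -0.3, -1.1]
gripper_width: 0.657
```

{"api": "play_rows", "payload": {"commands": [[[0, 0, 0.045, 0, 0, 0, 0.2], [-0.008, -0.02, 0.085, 0, 0, 0, 0.1], [-0.025, -0.063, 0.09, 0, 0, 0, 0], [-0.042, -0.106, 0.09, 0, 0, 0, 0], [-0.059, -0.149, 0.09, 0, 0, 0, 0]]]}}

```text
time_s: 32.55
tcp_pos: [0.4613, -0.0802, 0.2824]
ee_rot: [[0.139, -0.99, 0.003], [-0.99, -0.139, 0.0], [0.0, -0.003, -1.0]]
wrist_force: [0.0, -0.1, 0.5]
gripper_width: 0.988
```

{"api": "play_rows", "payload": {"commands": [[[-0.017, -0.043, 0, 0, 0, 0, 0], [-0.034, -0.086, 0, 0, 0, 0, 0], [-0.051, -0.129, 0, 0, 0, 0, 0], [-0.068, -0.172, 0, 0, 0, 0, 0], [-0.08, -0.201, 0, 0, 0, 0, 0]]]}}

```text
time_s: 33.05
tcp_pos: [0.3806, -0.2824, 0.282]
ee_rot: [[0.136, -0.991, 0.001], [-0.991, -0.136, -0.001], [0.001, -0.001, -1.0]]
wrist_force: [1.3, 0.4, -0.6]
gripper_width: 1.0
```

{"api": "play_rows", "payload": {"commands": [[[0, 0, 0, 0, 0, 0, 0], [0, 0, 0, 0, 0, 0, 0]]]}}

```text
time_s: 33.25
tcp_pos: [0.3815, -0.2807, 0.2816]
ee_rot: [[0.136, -0.991, 0.001], [-0.991, -0.136, -0.0], [0.0, -0.001, -1.0]]
wrist_force: [0.0, 0.2, -0.4]
gripper_width: 1.0
```

```bash
python3 st.py
```

```text
t 33.25 tcp [ 381.5 -280.7  281.6] yaw -172.2 z [ 5.e-04 -1.e-04 -1.e+00] F [ 0.   0.2 -0.4] w 87.0 j [-17.   5. -14.  -0. -71.  24.]
```

{"api": "play_rows", "payload": {"commands": [[[0, 0, -0.04, 0, 0, 0, 0], [0, 0, -0.085, 0, 0, 0, 0], [0, 0, -0.125, 0, 0, 0, 0], [0, 0, -0.155, 0, 0, 0, 0], [0, 0, -0.171, 0, 0, 0, 0]]]}}

```text
time_s: 33.75
tcp_pos: [0.3809, -0.2784, 0.108]
ee_rot: [[0.14, -0.99, -0.004], [-0.99, -0.14, 0.002], [-0.002, 0.004, -1.0]]
wrist_force: [-0.6, -0.2, -0.5]
gripper_width: 0.998
```

{"api": "play_rows", "payload": {"commands": [[[0, 0, 0, 0, 0, 0, 0.1], [0, 0, 0, 0, 0, 0, 0.25], [0, 0, 0, 0, 0, 0, 0.5], [0, 0, 0, 0, 0, 0, 0.5], [0, 0, 0, 0, 0, 0, 0.5]]]}}

```text
time_s: 34.25
tcp_pos: [0.382, -0.2804, 0.1118]
ee_rot: [[0.138, -0.99, 0.002], [-0.99, -0.138, -0.001], [0.001, -0.002, -1.0]]
wrist_force: [-1.9, 0.9, 3.7]
gripper_width: 0.717
```

{"api": "play_rows", "payload": {"commands": [[[0, 0, 0.005, 0, 0, 0, 0.5], [0, 0, 0.02, 0, 0, 0, 0.5], [0, 0, 0.05, 0, 0, 0, 0.5], [0, 0, 0.08, 0, 0, 0, 0.5], [0, 0, 0.11, 0, 0, 0, 0.5]]]}}

```text
time_s: 34.75
tcp_pos: [0.3806, -0.2795, 0.2207]
ee_rot: [[0.137, -0.991, -0.002], [-0.991, -0.137, 0.002], [-0.002, 0.002, -1.0]]
wrist_force: [0.9, -0.0, -5.9]
gripper_width: 0.718
```

{"api": "play_rows", "payload": {"commands": [[[0.008, 0.009, 0, 0, 0, 0, 0.5], [0.026, 0.029, 0, 0, 0, 0, 0.5], [0.05, 0.056, 0, 0, 0, 0, 0.5], [0.076, 0.085, 0, 0, 0, 0, 0.5], [0.102, 0.114, 0, 0, 0, 0, 0.5]]]}}

```text
time_s: 35.25
tcp_pos: [0.4832, -0.1641, 0.2182]
ee_rot: [[0.137, -0.991, -0.004], [-0.991, -0.137, 0.002], [-0.002, 0.003, -1.0]]
wrist_force: [0.6, 0.2, -5.4]
gripper_width: 0.718
```

{"api": "play_rows", "payload": {"commands": [[[0.026, 0.029, 0, 0, 0, 0, 0.5], [0.052, 0.058, 0, 0, 0, 0, 0.5], [0.078, 0.087, 0, 0, 0, 0, 0.5], [0.104, 0.116, 0, 0, 0, 0, 0.5], [0.126, 0.145, 0, 0, 0, 0, 0.5]]]}}

```text
time_s: 35.75
tcp_pos: [0.6095, -0.0189, 0.2174]
ee_rot: [[0.137, -0.991, -0.005], [-0.991, -0.137, 0.001], [-0.001, 0.004, -1.0]]
wrist_force: [0.2, -0.8, -4.0]
gripper_width: 0.719
```

{"api": "play_rows", "payload": {"commands": [[[0.014, 0.03, 0, 0, 0, 0, 0.5], [0.02, 0.06, 0, 0, 0, 0, 0.5], [0.02, 0.085, 0, 0, 0, 0, 0.5], [0.02, 0.1, 0, 0, 0, 0, 0.5], [0.02, 0.105, 0, 0, 0, 0, 0.5]]]}}

```text
time_s: 36.25
tcp_pos: [0.6287, 0.0856, 0.2184]
ee_rot: [[0.139, -0.99, -0.004], [-0.99, -0.139, -0.0], [-0.0, 0.004, -1.0]]
wrist_force: [-0.6, 0.7, -4.8]
gripper_width: 0.716
```

{"api": "play_rows", "payload": {"commands": [[[0, 0, 0, 0, 0, 0, 0.5], [0, 0, 0, 0, 0, 0, 0.5]]]}}

```text
time_s: 36.45
tcp_pos: [0.6293, 0.083, 0.2202]
ee_rot: [[0.137, -0.991, -0.001], [-0.991, -0.137, -0.0], [0.0, 0.001, -1.0]]
wrist_force: [0.6, 0.5, -4.9]
gripper_width: 0.718
```

```bash
python3 st.py
```

```text
t 36.45 tcp [629.3  83.  220.2] yaw -172.14 z [-9.e-04 -4.e-04 -1.e+00] F [ 0.6  0.5 -4.9] w 62.5 j [ 22.  23.   2.   0. -69. -14.]
```

{"api": "play_rows", "payload": {"commands": [[[0, 0.001, -0.02, 0, 0, 0, 0.5], [0, 0.001, -0.05, 0, 0, 0, 0.5], [0, 0.001, -0.08, 0, 0, 0, 0.5], [0, 0.001, -0.094, 0, 0, 0, 0.5], [0, 0.001, -0.098, 0, 0, 0, 0.5]]]}}

```text
time_s: 36.95
tcp_pos: [0.6286, 0.0835, 0.1208]
ee_rot: [[0.136, -0.991, -0.004], [-0.991, -0.136, -0.001], [0.001, 0.004, -1.0]]
wrist_force: [0.7, -0.6, -5.7]
gripper_width: 0.712
```

{"api": "play_rows", "payload": {"commands": [[[0, 0, -0.001, 0, 0, 0, 0.5], [0, 0, -0.002, 0, 0, 0, 0.5], [0, 0, -0.003, 0, 0, 0, 0.5], [0, 0, -0.003, 0, 0, 0, 0.5]]]}}

```text
time_s: 37.35
tcp_pos: [0.63, 0.0851, 0.1205]
ee_rot: [[0.138, -0.99, 0.002], [-0.99, -0.138, 0.001], [-0.0, -0.002, -1.0]]
wrist_force: [-0.6, 0.6, -4.5]
gripper_width: 0.722
```

{"api": "play_rows", "payload": {"commands": [[[0, 0, -0.001, 0, 0, 0, 0.5], [0, 0, -0.002, 0, 0, 0, 0.5], [0, 0, -0.003, 0, 0, 0, 0.5], [0, 0, -0.003, 0, 0, 0, 0.5]]]}}

```text
time_s: 37.75
tcp_pos: [0.6298, 0.0849, 0.1179]
ee_rot: [[0.138, -0.99, 0.001], [-0.99, -0.138, -0.0], [0.0, -0.001, -1.0]]
wrist_force: [-2.6, 0.8, 3.5]
gripper_width: 0.717
```

{"api": "play_rows", "payload": {"commands": [[[0, 0, 0.001, 0, 0, 0, 0.3], [0, 0, 0.001, 0, 0, 0, 0.1], [0, 0, 0.001, 0, 0, 0, 0], [0, 0, 0.01, 0, 0, 0, 0], [0, 0, 0.04, 0, 0, 0, 0]]]}}

```text
time_s: 38.25
tcp_pos: [0.6281, 0.0844, 0.1543]
ee_rot: [[0.137, -0.991, -0.006], [-0.991, -0.137, -0.002], [0.001, 0.006, -1.0]]
wrist_force: [-0.0, 0.6, 0.1]
gripper_width: 0.966
```

{"api": "play_rows", "payload": {"commands": [[[0, 0, 0.045, 0, 0, 0, 0], [0, 0, 0.09, 0, 0, 0, 0], [-0.005, -0.026, 0.125, 0, 0, 0, 0.1], [-0.014, -0.072, 0.13, 0, 0, 0, 0.2], [-0.023, -0.12, 0.13, 0, 0, 0, 0.2]]]}}

```text
time_s: 38.75
tcp_pos: [0.6076, -0.0356, 0.2901]
ee_rot: [[0.14, -0.99, 0.007], [-0.99, -0.14, 0.001], [0.0, -0.007, -1.0]]
wrist_force: [0.4, 0.2, -0.5]
gripper_width: 0.839
```

{"api": "play_rows", "payload": {"commands": [[[-0.009, -0.048, 0, 0, 0, 0, 0.2], [-0.018, -0.096, 0, 0, 0, 0, 0.2], [-0.027, -0.144, 0, 0, 0, 0, 0.2], [-0.036, -0.192, 0, 0, 0, 0, 0.2], [-0.045, -0.24, 0, 0, 0, 0, 0.2]]]}}

```text
time_s: 39.25
tcp_pos: [0.5613, -0.2772, 0.288]
ee_rot: [[0.138, -0.99, 0.002], [-0.99, -0.138, -0.001], [0.001, -0.002, -1.0]]
wrist_force: [1.2, -0.0, 0.5]
gripper_width: 0.802
```

{"api": "play_rows", "payload": {"commands": [[[-0.006, -0.032, 0, 0, 0, 0, 0.2], [-0.006, -0.032, 0, 0, 0, 0, 0.2], [-0.006, -0.032, 0, 0, 0, 0, 0.2], [-0.006, -0.032, 0, 0, 0, 0, 0.2]]]}}

```text
time_s: 39.65
tcp_pos: [0.556, -0.3065, 0.2871]
ee_rot: [[0.138, -0.99, 0.001], [-0.99, -0.138, -0.0], [0.0, -0.001, -1.0]]
wrist_force: [0.7, 0.2, -0.4]
gripper_width: 0.796
```

```bash
python3 st.py; python3 - <<'E'
from m2 import *
t=cap("top");W=cloud(t);V=cloud(cap("scene"))
cyls(W,V,[("varn",.629,.084,[(.06,.10,.0315),(.10,.142,.0315)]),("glue",.520,.068,[(.045,.095,.03),(.13,.153,.017)]),("spray",.5557,-.3065,[(.02,.09,.026)])])
E
```

```text
t 39.65 tcp [ 556.  -306.5  287.1] yaw -172.04 z [ 9.e-04 -2.e-04 -1.e+00] F [ 0.7  0.2 -0.4] w 69.3 j [-14.  21.   8.   0. -77.  22.]
varn top (0.06, 0.1) 165 [628.5  85.6] err 0.3
varn top (0.1, 0.142) 213 [628.8  85.6] err 0.3
varn scn (0.06, 0.1) 417 [673.4  52.4] err 6.1
varn scn (0.1, 0.142) 493 [674.9  55.2] err 6.2
glue top (0.045, 0.095) 319 [509.2  76.8] err 6.3
glue top (0.13, 0.153) 52 [519.4  68.2] err 0.5
glue scn (0.045, 0.095) 542 [518.4  68.1] err 0.9
glue scn (0.13, 0.153) 143 [544.2  55.4] err 4.4
spray scn (0.02, 0.09) 629 [ 600.7 -304.4] err 5.2
```

Varnish and glue are upright in their cells. Now the spray can.

{"api": "play_rows", "payload": {"commands": [[[0, 0, -0.04, 0, 0, 0, 0.2], [0, 0, -0.085, 0, 0, 0, 0.2], [0, 0, -0.125, 0, 0, 0, 0.2], [0, 0, -0.15, 0, 0, 0, 0.2], [0, 0, -0.16, 0, 0, 0, 0.2]]]}}

```text
time_s: 40.25
tcp_pos: [0.5544, -0.3054, 0.1235]
ee_rot: [[0.139, -0.99, -0.005], [-0.99, -0.139, 0.002], [-0.003, 0.005, -1.0]]
wrist_force: [-0.2, 0.1, -1.3]
gripper_width: 0.801
```

{"api": "play_rows", "payload": {"commands": [[[0, 0, 0, 0, 0, 0, 0.4], [0, 0, 0, 0, 0, 0, 0.6], [0, 0, 0, 0, 0, 0, 0.7], [0, 0, 0, 0, 0, 0, 0.7], [0, 0, 0, 0, 0, 0, 0.7]]]}}

```text
time_s: 40.75
tcp_pos: [0.5564, -0.3076, 0.1284]
ee_rot: [[0.138, -0.99, 0.003], [-0.99, -0.138, -0.001], [0.002, -0.003, -1.0]]
wrist_force: [-0.7, 0.6, 4.3]
gripper_width: 0.533
```

{"api": "play_rows", "payload": {"commands": [[[0, 0, 0.008, 0, 0, 0, 0.7], [0, 0, 0.028, 0, 0, 0, 0.7], [0, 0, 0.055, 0, 0, 0, 0.7], [0, 0, 0.085, 0, 0, 0, 0.7], [0, 0, 0.11, 0, 0, 0, 0.7]]]}}

```text
time_s: 41.25
tcp_pos: [0.5554, -0.307, 0.2378]
ee_rot: [[0.137, -0.991, -0.0], [-0.991, -0.137, 0.0], [-0.0, -0.0, -1.0]]
wrist_force: [-0.1, -0.0, -2.2]
gripper_width: 0.528
```

{"api": "play_rows", "payload": {"commands": [[[0.003, 0.01, 0, 0, 0, 0, 0.7], [0.01, 0.035, 0, 0, 0, 0, 0.7], [0.02, 0.071, 0, 0, 0, 0, 0.7], [0.031, 0.11, 0, 0, 0, 0, 0.7], [0.042, 0.15, 0, 0, 0, 0, 0.7]]]}}

```text
time_s: 41.75
tcp_pos: [0.5967, -0.155, 0.2343]
ee_rot: [[0.137, -0.991, -0.004], [-0.991, -0.137, 0.001], [-0.002, 0.003, -1.0]]
wrist_force: [0.9, 0.1, -2.3]
gripper_width: 0.532
```

{"api": "play_rows", "payload": {"commands": [[[0.011, 0.04, 0, 0, 0, 0, 0.7], [0.022, 0.08, 0, 0, 0, 0, 0.7], [0.032, 0.115, 0, 0, 0, 0, 0.7], [0.039, 0.14, 0, 0, 0, 0, 0.7], [0.041, 0.148, 0, 0, 0, 0, 0.7]]]}}

```text
time_s: 42.25
tcp_pos: [0.6381, -0.0057, 0.234]
ee_rot: [[0.141, -0.99, -0.004], [-0.99, -0.141, 0.001], [-0.001, 0.004, -1.0]]
wrist_force: [-0.3, -0.5, -3.5]
gripper_width: 0.528
```

{"api": "play_rows", "payload": {"commands": [[[0, 0, 0, 0, 0, 0, 0.7], [0, 0, 0, 0, 0, 0, 0.7]]]}}

```text
time_s: 42.45
tcp_pos: [0.6378, -0.0095, 0.2355]
ee_rot: [[0.137, -0.991, -0.002], [-0.991, -0.137, -0.0], [0.0, 0.002, -1.0]]
wrist_force: [1.5, -0.1, -3.0]
gripper_width: 0.534
```

```bash
python3 st.py
```

```text
t 42.45 tcp [637.8  -9.5 235.5] yaw -172.11 z [-2.3e-03 -3.0e-04 -1.0e+00] F [ 1.5 -0.1 -3. ] w 46.4 j [ 14.  23.   4.  -0. -71.  -6.]
```

{"api": "play_rows", "payload": {"commands": [[[0, 0, -0.02, 0, 0, 0, 0.7], [0, 0, -0.05, 0, 0, 0, 0.7], [0, 0, -0.08, 0, 0, 0, 0.7], [0, 0, -0.094, 0, 0, 0, 0.7], [0, 0, -0.099, 0, 0, 0, 0.7]]]}}

```text
time_s: 42.95
tcp_pos: [0.6374, -0.0104, 0.1358]
ee_rot: [[0.136, -0.991, -0.004], [-0.991, -0.136, -0.001], [0.0, 0.004, -1.0]]
wrist_force: [-0.1, -0.4, -2.5]
gripper_width: 0.533
```

{"api": "play_rows", "payload": {"commands": [[[0, 0, -0.001, 0, 0, 0, 0.7], [0, 0, -0.002, 0, 0, 0, 0.7], [0, 0, -0.002, 0, 0, 0, 0.7], [0, 0, -0.002, 0, 0, 0, 0.7]]]}}

```text
time_s: 43.35
tcp_pos: [0.6392, -0.009, 0.1367]
ee_rot: [[0.138, -0.99, 0.002], [-0.99, -0.138, 0.0], [-0.0, -0.002, -1.0]]
wrist_force: [-0.3, -0.6, -2.4]
gripper_width: 0.536
```

{"api": "play_rows", "payload": {"commands": [[[0, 0, -0.001, 0, 0, 0, 0.7], [0, 0, -0.002, 0, 0, 0, 0.7], [0, 0, -0.003, 0, 0, 0, 0.7], [0, 0, -0.003, 0, 0, 0, 0.7]]]}}

```text
time_s: 43.75
tcp_pos: [0.639, -0.0092, 0.1344]
ee_rot: [[0.138, -0.99, 0.002], [-0.99, -0.138, -0.001], [0.001, -0.001, -1.0]]
wrist_force: [-2.5, 0.5, 5.2]
gripper_width: 0.534
```

Contact. I'll release, rise, retreat to a clear place and check.

{"api": "play_rows", "payload": {"commands": [[[0, 0, 0.001, 0, 0, 0, 0.4], [0, 0, 0.001, 0, 0, 0, 0.2], [0, 0, 0.001, 0, 0, 0, 0.2], [0, 0, 0.015, 0, 0, 0, 0.2], [0, 0, 0.05, 0, 0, 0, 0.2]]]}}

```text
time_s: 44.25
tcp_pos: [0.6366, -0.0093, 0.1801]
ee_rot: [[0.137, -0.991, -0.008], [-0.991, -0.137, -0.001], [-0.0, 0.008, -1.0]]
wrist_force: [0.2, -1.0, -0.2]
gripper_width: 0.784
```

{"api": "play_rows", "payload": {"commands": [[[0, 0, 0.045, 0, 0, 0, 0.2], [0, 0, 0.09, 0, 0, 0, 0.2], [-0.01, -0.03, 0.11, 0, 0, 0, 0.2], [-0.022, -0.075, 0.11, 0, 0, 0, 0.2], [-0.035, -0.12, 0.11, 0, 0, 0, 0.2]]]}}

```text
time_s: 44.75
tcp_pos: [0.6038, -0.1298, 0.295]
ee_rot: [[0.14, -0.99, 0.004], [-0.99, -0.14, -0.0], [0.001, -0.004, -1.0]]
wrist_force: [0.5, 0.0, -0.3]
gripper_width: 0.799
```

{"api": "play_rows", "payload": {"commands": [[[-0.015, -0.045, 0, 0, 0, 0, 0.2], [-0.03, -0.09, 0, 0, 0, 0, 0.2], [-0.045, -0.135, 0, 0, 0, 0, 0.2], [-0.06, -0.18, 0, 0, 0, 0, 0.2], [-0.075, -0.225, 0, 0, 0, 0, 0.2]]]}}

```text
time_s: 45.25
tcp_pos: [0.5279, -0.356, 0.294]
ee_rot: [[0.138, -0.99, 0.002], [-0.99, -0.138, -0.001], [0.001, -0.001, -1.0]]
wrist_force: [0.7, -0.2, -0.2]
gripper_width: 0.8
```

{"api": "play_rows", "payload": {"commands": [[[0, 0, 0, 0, 0, 0, 0.2], [0, 0, 0, 0, 0, 0, 0.2], [0, 0, 0, 0, 0, 0, 0.2]]]}}

```text
time_s: 45.55
tcp_pos: [0.5289, -0.3536, 0.2931]
ee_rot: [[0.138, -0.99, 0.001], [-0.99, -0.138, -0.0], [0.0, -0.001, -1.0]]
wrist_force: [-0.4, 0.5, -1.1]
gripper_width: 0.797
```

```bash
python3 st.py; python3 - <<'E'
from m2 import *
t=cap("top");W=cloud(t);s=cap("scene");save(s,"sc9",s=1.4);save(t,"top9",s=1.4)
cyls(W,W,[("varn",.629,.084,[(.06,.10,.0315),(.10,.142,.0315)]),("glue",.520,.068,[(.13,.153,.017)]),("spray",.638,-.008,[(.05,.11,.026),(.135,.165,.0235)])][:3])
a=np.radians(2.2);c,sn=np.cos(a),np.sin(a)
d=W.reshape(-1,3);d=d[~np.isnan(d[:,0])];x=((d[:,:2]-[.4842,.2995])@np.array([[c,-sn],[sn,c]]))*1000;z=d[:,2]*1000
for g in(-21,21,63):
    m=(abs(x[:,0]-g)<9)&(abs(x[:,1])<50)&(z>60)&(z<80);print(g,x[m,0].mean().round(1),np.median(z[m]).round(1),m.sum())
E
```

```text
t 45.55 tcp [ 528.9 -353.6  293.1] yaw -172.06 z [ 7.e-04 -2.e-04 -1.e+00] F [-0.4  0.5 -1.1] w 69.4 j [-19.  21.   9.  -0. -78.  27.]
varn top (0.06, 0.1) 170 [628.5  85.5] err 0.3
varn top (0.1, 0.142) 209 [628.8  85.6] err 0.3
varn scn (0.06, 0.1) 170 [628.5  85.5] err 0.3
varn scn (0.1, 0.142) 209 [628.8  85.6] err 0.3
glue top (0.13, 0.153) 56 [519.3  68.1] err 0.4
glue scn (0.13, 0.153) 56 [519.3  68.1] err 0.4
spray top (0.05, 0.11) 238 [637.7  -8.1] err 0.5
spray top (0.135, 0.165) 121 [638.   -7.4] err 0.3
spray scn (0.05, 0.11) 238 [637.7  -8.1] err 0.5
spray scn (0.135, 0.165) 121 [638.   -7.4] err 0.3
-21 -22.0 68.2 211
21 20.8 67.8 211
63 61.8 68.0 217
```

View pics/sc9.png

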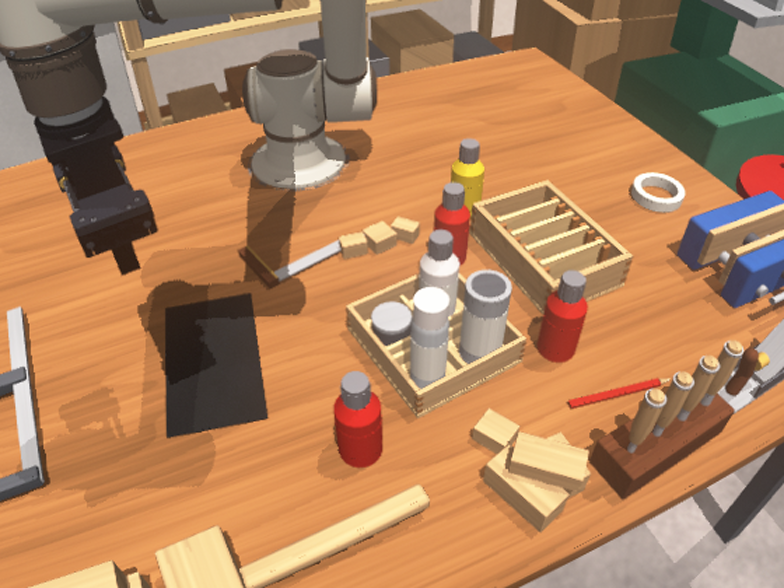

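View pics/top9.png

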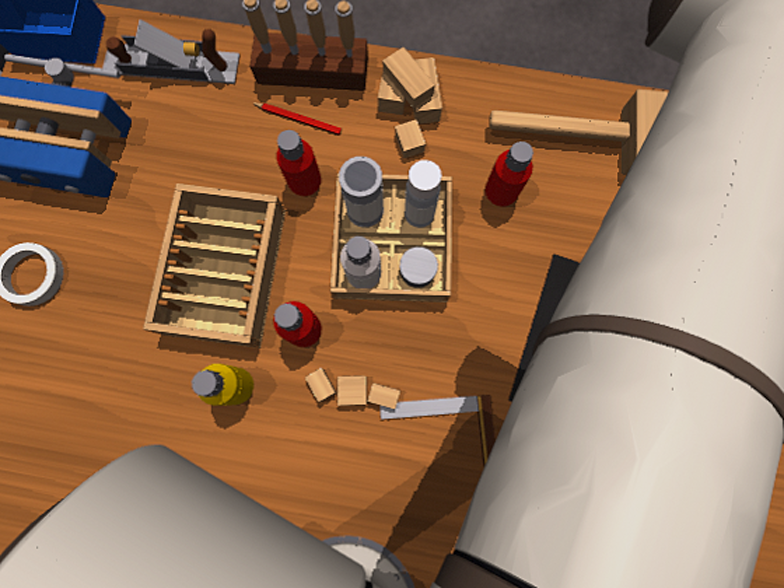

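Both views show all three containers back upright in their own cells (varnish (362,185), spray (424,185), glue (360,262)). The screw tin is untouched at (419,266), the slot is empty, and the drawer holds four level dividers at (213,262). I'll hand in.

```bash
python3 -c "
from station import r
print(r.finish_job())"
```

```text
the job is handed in; nothing more can be done
None
```

The job is done and handed in at about 46 s of the 147 s allowed; the hand-in reported no verdict. I stood the spray can, varnish tin and glue bottle on the mat and moved the divider into the empty groove. Then I put each container back in its own cell. The screw tin and the red and yellow bottles were not touched.

**Divider:** its top reads 67.8 mm, with the neighbours I rechecked at 68.0 and 68.2 mm, so it is fully down. It sits at about the groove centre.

**Containers:** all three are upright and within about 1.5 mm of where they started. For the varnish tin and spray can, top-camera fits at two heights agree to under 1 mm. I checked the glue bottle's final position at its cap and in the pictures.

**Forces:** the largest wrist force I read was about 13 N, when setting the varnish tin on the mat.

**Checks that disagreed:** my circle fits from the scene camera were often off by several centimetres. The containers' return positions therefore rest mainly on the top camera and the pictures. The two cameras also disagree by 2 to 3 mm on positions inside the drawer, within what the calibration allows.

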